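Clear the bench block and lock the stake in its bayonet socket

ROBOT

A 7-joint arm with a two-finger parallel gripper is mounted at the origin on the work surface. World frame = base frame: x ahead of the robot, y to its left, z up, the work surface at z = 0. Lengths are in m, angles in rad, forces in N, time in s.
With the tool pointing down it reaches from about 0.4 to 0.9 m from the base axis. Payload 5.5 kg.
Tool frame: the origin (TCP) lies at the very end of the fingers, on their centre line; the grasp point (between the pads) lies 19 mm behind it (r.grip_point_offset is the y of the grasp point in the tool frame, in m); y points along the fingers, z is the direction in which the jaws open and shut, and the axes are right-handed (so a half turn about y gives the same grasp; the last joint's range is limited). The gripper opens to 85 mm and grips with 20 to 120 N. Pads are 22 mm wide; open, the fingers measure 114 mm over their backs; the gripper's body (76 mm by 85 mm) begins 54 mm behind the grasp point. The pads swing forward as they close: fully open they stand 13 mm farther back than shut.
Start: joints at [1.399, 0.501, -0.427, 1.55, 0.221, 1.138, -0.21], TCP at [0.274, -0.59, 0.208] pointing down, gripper open.
Joint ranges: [-2.88, 2.88], [-0.31, 2.03], [-1.54, 1.56], [0.2, 2.42], [-1.41, 4.55], [0.19, 2.02], [-2.57, 2.57]. Speed limits (rad/s): [2.57, 2.57, 3.14, 3.14, 3.14, 3.14, 3.14].

INTERFACE

Orientations are given as a unit quaternion [x, y, z, w].
In Python, from plant import r, imaging, finder gives the robot as it stands.
- The arm moves only by the shell command python3 -m jog 'ROWS' [FORCE]. ROWS is JSON, a list of rows, each a list of 5 numbers: the opening in per cent of the stroke, from 0 (shut) to 100 (fully open), then the shift along the tool's x, y, z in cm, then the turn about the tool's y in rad. In form: [[gripper, tx, ty, tz, roll], ...]. A call has 1 to 10 rows; each row is the pose to reach, as a shift and turn from the pose commanded when the call began, along the tool's axes at that moment; what a row does not reach only later rows make up. A row lasts 1/8 s, in which the tool goes at most 62.5 mm and 10.7 degrees, less where a joint would pass 70% of its speed; a pose out of reach is approached as far as the arm can. A call with a gripper value outside its range is refused whole. The fingers move at their own pace and stop on an object; FORCE is the grip in N (left out, the last holds). Time passes only in rows, so rows that repeat a pose let the fingers close. It gives the time, the measured TCP pose, the force and the opening at its end, in the units of the state.
- r.state(): the state, without advancing time (a new reading comes with each control period).
- imaging.capture(name): name is "side" or "top" or "wrist"; returns the picture (420x560x3 uint8, red, green, blue); there is no depth.
- imaging.camera_model(name): a dict with "K" (3x3 intrinsics, pixels), "extrinsics" (4x4, takes a point from world to camera coordinates); the wrist camera has in their place "T_tool_cam" (4x4, takes a point from camera to tool coordinates, whose origin is the TCP and whose axes are the tool frame's). Camera axes: x right, y down, z forward; pixel columns grow to the right and rows downward; lengths in m; the calibration is good to about 2 mm. A picture is of the moment at which its call begins: read the wrist's pose just before it. camera_model takes no time and is no camera call.
- r.job_done(): hands the job in, once; it reports no verdict.
Trained networks look in the newest picture that a camera, given by its name, has taken for a name from the list of things; names that differ only in an ending like _2 or _b are one class to them, and where a whole thing is asked for, a point or a joint stands for the part that bears it (a point fixed in the world has none). Each returns a list of dicts, best first, with "p" (0 to 1); they miss things now and then, are a little off and sometimes report something else, mostly with a low value. They report only what shows in the picture. A call takes as long as a camera call. They do not tell look-alikes from the thing itself.
- finder.recognise(camera, target): "extent" ([left, top, right, bottom] in pixels, round what is visible of it).
- finder.silhouettes(camera, target): "region" (420x560 bool, what is visible of it) and "extent" ([left, top, right, bottom] in pixels, round what is visible of it).
The state is a dict: "time": time; "joint_pos": joint angles; "dq": joint speeds; "joint_efforts": joint torques, N m; "position": TCP position; "ee_rot": TCP orientation; "wrist_force": force on the tool from outside, world axes, zero at the start; "ft_torque": the same for the moment, N m; "gripper_width": opening from 0.0 (shut) to 1.0 (fully open).
Only numpy, scipy, OpenCV 4.12 (cv2) and the standard library are available. Lean on these libraries where they do the work, as an engineer would, in place of code of your own. Each camera call takes 0.05 s, during which the arm holds its last target.

TASK

On the jeweller's bench, take the scraper block and sweep all four brass offcuts off the steel plate of the bench block into the trough at its side (do not touch them with the fingers), then set the scraper down on the bench top. Then pick up the steel stake, put its bayonet foot through the keyhole in the plate, push it down against the spring until its flange is flush on the plate and twist it a quarter turn clockwise (seen from above) to the stop. Finish while still gripping the stake and holding it pushed down flush, since the spring lifts it again if you let go; leave the brick, the clamp stand and the pot alone.

Things in the scene. Friction and masses are not known exactly. Their poses are not given: they have to be found in the camera images.
- bench_block: Bench block, screwed down. Origin on the bench top below the keyhole's centre, z up, yaw within 0.3 rad of the world's. A bare steel plate, 110 mm along x by 150 mm along y, is centred on the origin, top face 45 mm above the bench; nothing stands above the plate. An open trough runs along its -y edge (the robot's right).
- trough (a point): Centre of the trough's floor, 4 mm above the bench; axes of the block. Inside the trough measures 144 mm along the block's x and 63 mm along y, starting right at the plate's edge (plate edge at y = -75 mm of the block, far wall at -138 mm). Its rim is 36 mm above the bench, 9 mm below the plate, so a scraper can run off the plate over it.
- socket (a point): Keyhole's centre in the plate's top face; axes of the block. A 27 mm hole with two slots, 11 mm wide, reaching 25 mm from the centre along the block's +x and -x. Plate 8 mm thick, hollow below. Inside, stops let the foot turn clockwise only (from above), for 90 to 100 degrees, once it is at least 14 mm in. Released after the turn, the stake is lifted 6 mm until the lugs meet the plate's underside.
- shutter (a joint): Round dark steel spring shutter, 22 mm diameter, that fills the keyhole's hole; 0 = up, 0.5 mm below the plate's top face; grows (m) as it is pushed straight down by the stake's foot. Spring force about 3 N at 0, 11 N at 0.0195 (stake's flange flush).
- stake: Steel stake, about 280 g, standing upright on its foot on either side of the block. Origin: centre of its underside, z up. Round shank, 24 mm diameter, 20 mm long; two lugs at its very bottom form a bar 46 mm along x, 7 mm along y, 6 mm high. Round flange, 58 mm diameter, z = 20 to 26 mm. To enter, its x lies along the block's x, either way round; flange flush = origin 20 mm below the plate's top face.
- stake_head (a point): Centre of the top of the stake's head, 60 mm above its origin; axes of the stake. The head is a plain steel block, 52 mm along x, 24 mm along y, from z = 26 to 60 mm over the origin, its long side parallel to the lugs: grip it across its 24 mm. Half a turn makes no difference.
- scraper: Scraper block, wood with a rubber foot, 130 mm along x, 22 mm thick along y, 55 mm high, about 130 g, standing on its long narrow side on either side of the bench block. Origin: centre of its underside, z up. Grip it from above across the 22 mm near the middle. It is longer than the plate's x size.
- offcut0: Brass offcut, disc of 19 mm diameter, 9 mm high, lying on top of the plate, anywhere at least 12 mm inside its edges. Weighs 18 g. Origin: centre of its underside.
- offcut1: Brass offcut, block of 20 x 16 mm, 9 mm high, lying on top of the plate, anywhere at least 12 mm inside its edges. Weighs 18 g. Origin: centre of its underside.
- offcut2: Brass offcut, disc of 19 mm diameter, 9 mm high, lying on top of the plate, anywhere at least 12 mm inside its edges. Weighs 18 g. Origin: centre of its underside.
- offcut3: Brass offcut, block of 20 x 16 mm, 9 mm high, lying on top of the plate, anywhere at least 12 mm inside its edges. Weighs 18 g. Origin: centre of its underside.
- fire_brick: Fire brick, 64 x 190 x 60 mm, on the bench beyond the block. Leave alone. Origin: centre of its underside.
- third_hand: Clamp stand, round stepped dark base of 76 mm diameter with a thin bent arm, 70 mm high. Leave alone. Origin: centre of its underside.
- flux_pot: White ceramic pot, 64 mm diameter, 45 mm high. Leave alone. Origin: centre of its underside.
Mind the look-alikes: they are no part of the job. Of the things like the scraper, leave any that is purple; of the rest the larger one is meant. Leave any turquoise look-alike of the stake alone.

How it is judged:
On the way, in this order (a step that is already met when the one before it is completed fails the run):
1. the scraper is held over or on the plate (contact force between the fingers and scraper above 1 N and z of scraper in the frame of bench_block between 0.035 and 0.08 m and y of scraper in the frame of bench_block between -0.11 and 0.13 m and x of scraper in the frame of bench_block between -0.06 and 0.06 m), for 0.2 s.
2. all four offcuts lie in the trough (y of offcut0 in the frame of bench_block between -0.142 and -0.075 m and z of each of offcut0, offcut1, offcut2, offcut3 in the frame of bench_block below 0.034 m and y of offcut1 in the frame of bench_block between -0.142 and -0.075 m and y of offcut2 in the frame of bench_block between -0.142 and -0.075 m and y of offcut3 in the frame of bench_block between -0.142 and -0.075 m), for 0.2 s.
3. the scraper stands or lies on the bench, released (height (world z) of scraper below 0.02 m and contact force between the fingers and scraper below 0.1 N and contact force between scraper and bench_block below 0.1 N), for 0.2 s.
4. the stake's foot is through the keyhole (z of stake in the frame of bench_block below 0.031 m and horizontal distance between stake and socket below 0.005 m), for 0.1 s.
At the end, for the whole second after the job is handed in: Fingers still hold the stake (over 1 N) in the socket: axis within 4 mm, upright within 0.12 rad, flange within 2.5 mm of the plate, twisted within 0.35 rad of a quarter turn; all four offcuts in the trough; scraper at rest on the bench (underside below 20 mm), clear of block and stake (all of step 2 and z of stake in the frame of bench_block below 0.0275 m and horizontal distance between stake and socket below 0.004 m and angle between stake's own z axis and vertical below 0.12 rad and angle between the x axis of stake and the y axis of bench_block, either way round below 0.35 rad and contact force between the fingers and stake above 1 N and contact force between scraper and stake below 0.1 N and height (world z) of scraper below 0.02 m and contact force between scraper and bench_block below 0.1 N and linear speed of scraper below 0.05 m/s); the arm keeps its last pose, push and grip.
It fails at once if the fingers touch an offcut (contact force between the fingers and offcut0 above 1 N or contact force between the fingers and offcut1 above 1 N or contact force between the fingers and offcut2 above 1 N or contact force between the fingers and offcut3 above 1 N).
It fails at once if a bystander is moved by more than 30 mm (distance of any of fire_brick, third_hand, flux_pot from where it was at the start of the episode above 0.03 m).
It also fails if it takes over 64 s, if anything falls off the work surface, if the arm or the gripper's body presses on something with over 40 N, if the wrist force passes 120 N, or if a joint passes its speed limit or range.

## Working session

There is one attempt and no reset: what is moved stays moved. The work goes in short steps, Python scripts to look and compute and a shell command to move; the robot and the scene stay as the last step left them, time stands still between calls to the robot, and variables do not carry over. Pictures are saved under pics/ and viewed, and the job is handed in when it is done.

```bash
ls; mkdir -p pics
python3 - <<'E'
from plant import r, imaging, finder
import cv2
print(r.state())
for n in ["side","top","wrist"]:
    im=imaging.capture(n); cv2.imwrite(f"pics/{n}0.png",im[:,:,::-1])
    m=imaging.camera_model(n); print(n,{k:getattr(v,'tolist',lambda:v)() for k,v in m.items()})
E
```

```text
pics
{'time': 0.0, 'joint_pos': array([ 1.39919113,  0.50183107, -0.42681029,  1.5514723 ,  0.22083359,
        1.13828147, -0.21031313]), 'dq': array([-0.00065029, -0.00058908, -0.00028792, -0.00204694, -0.00024722,
        0.00059541, -0.00077025]), 'joint_efforts': array([-1.10491840e-04, -5.69517910e+01, -5.81671536e+00, -2.80940634e+01,
        1.05143501e-02,  1.17288312e-02, -4.85296496e-06]), 'position': array([ 0.27345311, -0.58886462,  0.20716232]), 'ee_rot': array([-0.15267761,  0.69112404, -0.68978795,  0.15241293]), 'wrist_force': array([-0.39591153, -0.44495605,  0.24493123]), 'ft_torque': array([0.01258254, 0.01120073, 0.01558883]), 'gripper_width': 0.9982722751742025}
side {'K': [[504.04613828447845, 0.0, 275.23114940813196], [0.0, 504.04613828447845, 210.47477202979263], [0.0, 0.0, 1.0]], 'extrinsics': [[-0.990282944724479, -0.13842864667898874, -0.013311617724305837, 0.5826797595260185], [-0.06437503396028324, 0.5411505039731069, -0.8384581009521376, 0.08524544822193218], [0.12327020885204479, -0.8294538213959087, -0.5448034634446601, 1.1107401517067508], [0.0, 0.0,
[... 164 characters left out ...]
051103, -0.9995780890261188, -0.018421770210817267, 0.061493609744877185], [-0.9810927396442765, 0.025576482941100705, -0.1918407666207877, 0.6002900115544259], [0.19223099098765456, 0.013765444390065855, -0.9812531572660791, 1.1344338337859332], [0.0, 0.0, 0.0, 1.0]]}
wrist {'K': [[312.2974468553658, 0.0, 273.4023427555344], [0.0, 312.2974468553658, 211.06650225939936], [0.0, 0.0, 1.0]], 'T_tool_cam': [[0.00024389292953766212, 0.9598513023733817, 0.2805092116996506, -0.07009252821808297], [0.0004942547614553798, -0.28050930148554665, 0.9598511798671288, -0.16511651151093265], [0.9999998481142219, -9.545790266327491e-05, -0.0005428253117890347, -0.0006290381317997085], [0.0, 0.0, 0.0, 1.0]]}
```

View pics/top0.png

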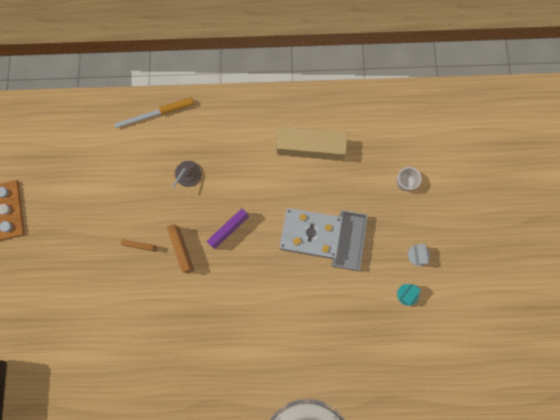

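View pics/side0.png

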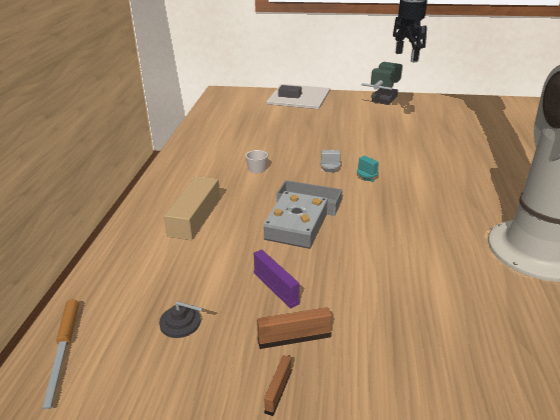

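View pics/wrist0.png

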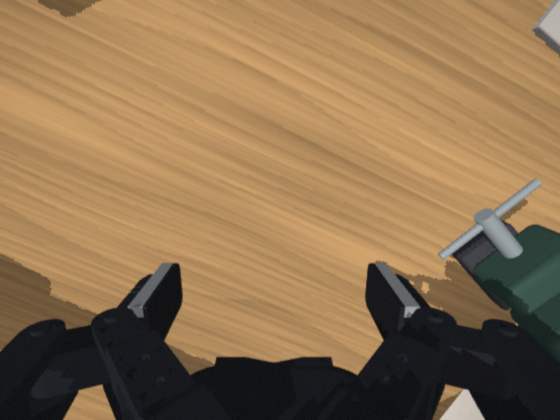

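```bash
cat > h.py <<'E'
import numpy as np, cv2
from plant import r, imaging, finder
from scipy.spatial.transform import Rotation as R
def cam(n,st=None):
    m=imaging.camera_model(n); K=np.array(m['K'])
    if n=='wrist':
        st=st or r.state(); T=np.eye(4); T[:3,:3]=R.from_quat(st['ee_rot']).as_matrix(); T[:3,3]=st['position']
        E=np.linalg.inv(T@np.array(m['T_tool_cam']))
    else: E=np.array(m['extrinsics'])
    return K,E
def proj(C,P):
    K,E=C; P=np.atleast_2d(P); q=(E[:3,:3]@P.T).T+E[:3,3]; u=(K@q.T).T; return u[:,:2]/u[:,2:]
def ray(C,uv,z):
    K,E=C; uv=np.atleast_2d(uv); d=np.linalg.inv(K)@np.c_[uv,np.ones(len(uv))].T; d=(E[:3,:3].T@d).T; c=-E[:3,:3].T@E[:3,3]
    return c+d*((z-c[2])/d[:,2])[:,None]
def box(lx,ly,z0,z1): return np.array([[a*lx/2,b*ly/2,z] for a in(-1,1) for b in(-1,1) for z in(z0,z1)])
def cyl(d,z0,z1): t=np.linspace(0,2*np.pi,25)[:-1]; return np.array([[d/2*np.cos(a),d/2*np.sin(a),z] for a in t for z in(z0,z1)])
def place(P,x,y,yaw,z=0): return P@R.from_euler('z',yaw).as_matrix().T+[x,y,z]
def toolyaw(st):
    M=R.from_quat(st['ee_rot']).as_matrix(); return M
def rmask(C,parts):
    m=np.zeros((420*4,560*4),np.uint8)
    for P in parts:
        cv2.fillConvexPoly(m,cv2.convexHull((proj(C,P)*4+1.5).round().astype(np.int32)),1)
    return cv2.resize(m*255,(560,420),interpolation=cv2.INTER_AREA)/255.
def fit(obs,parts,x0,step=(.01,.01,.15)):
    from scipy.optimize import minimize
    def f(p):
        s=0
        for C,M in obs:
            m=rmask(C,[place(P,*p) for P in parts]); s+=np.abs(m-M).sum()/M.sum()
        return s
    x0=np.array(x0,float); 
    for k in (1,.3):
        S=np.vstack([x0]+[x0+k*np.eye(3)[i]*step[i] for i in range(3)])
        o=minimize(f,x0,method='Nelder-Mead',options=dict(initial_simplex=S,xatol=1e-4,fatol=1e-4)); x0=o.x
    return o.x,o.fun
E
python3 - <<'E'
from h import *
import pickle
D={}
for n in ["top","side"]:
    imaging.capture(n)
    for t in ["bench_block","stake","scraper","offcut0","offcut1"]:
        L=finder.silhouettes(n,t); D[n,t]=L
        for d in L:
            c=np.argwhere(d['region']).mean(0)[::-1] if d['region'].any() else None
            print(n,t,round(d['p'],2),np.round(d['extent']),c.round(1), d['region'].sum())
pickle.dump(D,open('D.pkl','wb'))
im={n:imaging.capture(n) for n in ["top","side"]}
a=im['top'][195:285,265:445,::-1]; cv2.imwrite('pics/topz.png',cv2.resize(a,None,fx=4.4,fy=4.4,interpolation=cv2.INTER_CUBIC))
a=im['side'][140:260,240:400,::-1]; cv2.imwrite('pics/sidez.png',cv2.resize(a,None,fx=5,fy=5,interpolation=cv2.INTER_CUBIC))
print(r.state()['time'])
E
```

```text
top bench_block 0.77 [280. 209. 368. 272.] [326.2 236. ] 3776
top stake 0.71 [397. 285. 419. 305.] [408.3 293.9] 401
top stake 0.65 [408. 242. 434. 268.] [418.4 254.7] 402
top scraper 0.63 [205. 208. 248. 248.] [228.  228.2] 567
top scraper 0.46 [122. 240. 158. 253.] [139.5 245.2] 236
top offcut0 0.61 [324. 225. 333. 231.] [328.1 227.2] 40
top offcut0 0.54 [294. 239. 297. 243.] [297. 241.] 25
top offcut0 0.52 [300. 211. 312. 222.] [302.8 217.3] 43
top offcut1 0.61 [324. 225. 333. 231.] [328.1 227.2] 40
top offcut1 0.54 [294. 239. 297. 243.] [297. 241.] 25
top offcut1 0.52 [300. 211. 312. 222.] [302.8 217.3] 43
side bench_block 0.95 [264. 180. 344. 251.] [300.2 212.7] 3522
side bench_block 0.43 [321. 154. 340. 174.] [329.8 160.6] 364
side stake 0.68 [323. 152. 341. 171.] [330.4 159.7] 352
side stake 0.59 [357. 155. 379. 186.] [367.5 168.2] 425
side scraper 0.67 [263. 354. 295. 416.] [277.5 385.6] 837
side scraper 0.6 [260. 309. 335. 348.] [294.1 327.7] 2266
side scraper 0.6 [253. 249. 301. 308.] [276.5 278.5] 1391
side offcut0 0.54 [298. 214. 309. 225.] [304.7 217.9] 51
side offcut0 0.41 [273. 210. 282. 216.] [278.1 211.9] 52
side offcut1 0.54 [298. 214. 309. 225.] [304.7 217.9] 51
side offcut1 0.41 [273. 210. 282. 216.] [278.1 211.9] 52
0.85
```

View pics/topz.png

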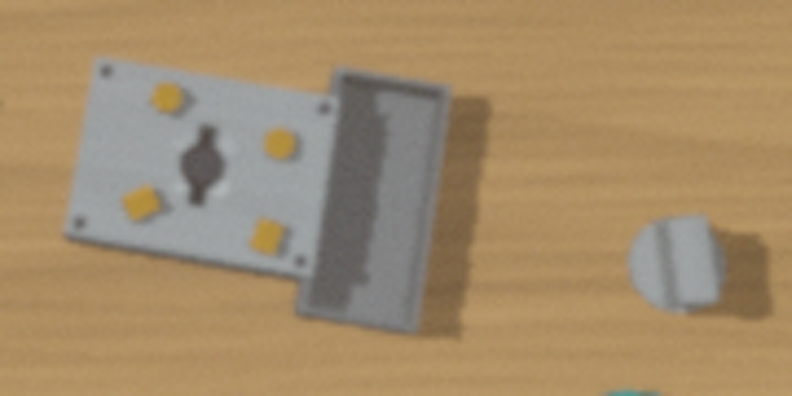

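View pics/sidez.png

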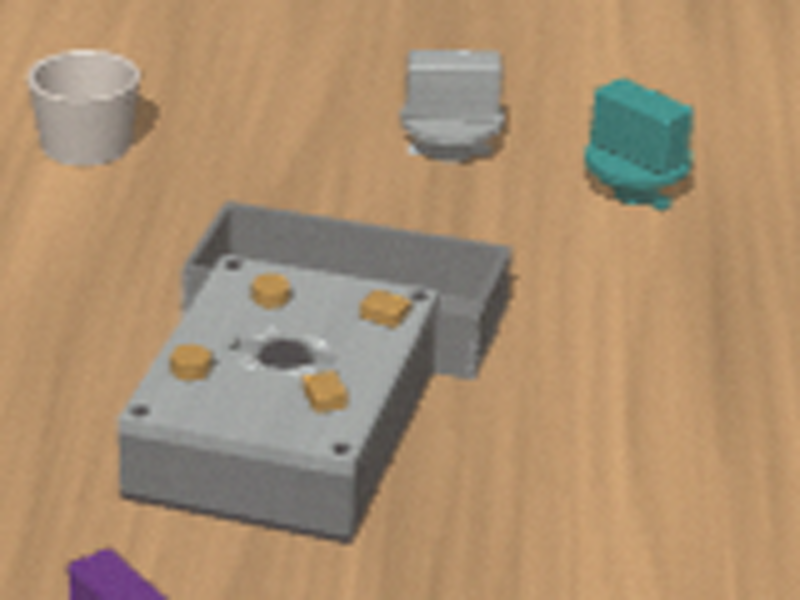

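Run:
```python
from h import *
import pickle
D=pickle.load(open('D.pkl','rb'))
Ct,Cs=cam('top'),cam('side')
def pick(n,t,c): 
    for d in D[n,t]:
        e=d['extent']
        if np.hypot((e[0]+e[2])/2-c[0],(e[1]+e[3])/2-c[1])<12: return d['region'].astype(float)
# scraper: side mask + brown in top via colour
im=imaging.capture('top').astype(int)
print('px',im[248,179],im[230,200])
sm=pick('side','scraper',(297,328))
x0=ray(Ct,[[179,248]],.04)[0]
print(x0)
for yaw in (-1.2,0,1.2,.6):
    print('scr',fit([(Cs,sm)],[box(.13,.022,0,.055)],[x0[0],x0[1],yaw]))
st=[cyl(.024,0,.02),box(.046,.007,0,.006),cyl(.058,.02,.026),box(.052,.024,.026,.06)]
x0=ray(Ct,[[418,255]],.03)[0]; print(x0)
obs=[(Ct,pick('top','stake',(418,255))),(Cs,pick('side','stake',(331,160)))]
for yaw in (0,.8,1.6,-.8): print('stake',fit(obs,st,[x0[0],x0[1],yaw]))
bl=[box(.11,.15,0,.045),box(.15,.069,0,.036)+[0,-.1095,0]]
x0=ray(Ct,[[311,233]],.045)[0]; print(x0)
obs=[(Ct,pick('top','bench_block',(324,240))),(Cs,pick('side','bench_block',(304,215)))]
print('block',fit(obs,bl,[x0[0],x0[1],0.1]),[fit([o],bl,[x0[0],x0[1],0.1]) for o in obs])
```

```text
px [161 109  57] [164 130  90]
[0.50786889 0.32418533 0.04      ]
scr (array([0.50920621, 0.32751125, 0.33497351]), np.float64(0.049080179291487114))
scr (array([0.50878983, 0.32725077, 0.34898837]), np.float64(0.047638578820760426))
scr (array([0.50844099, 0.32714167, 0.34859137]), np.float64(0.04863021996088815))
scr (array([0.50870658, 0.32750701, 0.35293067]), np.float64(0.0489988404894173))
[ 0.47487814 -0.3092096   0.03      ]
stake (array([ 0.47596462, -0.31192399,  0.07985853]), np.float64(0.2588488595347682))
stake (array([ 0.47632018, -0.31160801,  0.79655769]), np.float64(0.3133750254964039))
stake (array([ 0.47568989, -0.3116942 ,  3.16867469]), np.float64(0.2635876433341315))
stake (array([ 0.47595212, -0.31214188, -0.6359507 ]), np.float64(0.3625391314372878))
[ 0.53858887 -0.0275619   0.045     ]
block (array([ 0.54127064, -0.0249638 , -0.19454311]), np.float64(0.14499592034043618)) [(array([ 0.54134157, -0.02515739, -0.19645568]), np.float64(0.06665524260551678)), (array([ 0.54137964, -0.02430742, -0.19491736]), np.float64(0.07757735689392169))]
```

```bash
cat >> h.py <<'E'
def go(x,y,z,jaw):
    "jaw = world yaw of jaw axis (mod pi). prints shift in tool cm and roll"
    st=r.state(); M=R.from_quat(st['ee_rot']).as_matrix(); p=st['position']
    d=M.T@(np.array([x,y,z])-p)*100
    cur=np.arctan2(M[1,2],M[0,2]); e=(jaw-cur+np.pi/2)%np.pi-np.pi/2
    print('t',round(st['time'],2),'tcp',p.round(4),'jaw',round(cur,3),'tilt',M[:,1].round(3),'q7',st['joint_pos'].round(2),'g',round(st['gripper_width'],3),'F',st['wrist_force'].round(1))
    print('shift cm',d.round(2),'roll (cw+)',round(-e,3),'alt',round(-e-np.sign(-e)*np.pi,3))
E
python3 - <<'E'
from h import *
st=r.state(); M=R.from_quat(st['ee_rot']).as_matrix(); print(M.round(3))
go(.55,-.1,.2,.34+np.pi/2)
go(.509,.327,.2,.34+np.pi/2)
E
```

```text
[[-0.907  0.     0.421]
 [-0.421 -0.    -0.907]
 [ 0.    -1.     0.   ]]
t 0.9 tcp [ 0.2738 -0.5895  0.2083] jaw -1.136 tilt [ 0. -0. -1.] q7 [ 1.4   0.5  -0.43  1.55  0.22  1.14 -0.21] g 1.001 F [ 0.  -0.7 -0.2]
shift cm [-45.67   0.82 -32.76] roll (cw+) 0.095 alt -3.047
t 0.9 tcp [ 0.2738 -0.5895  0.2083] jaw -1.136 tilt [ 0. -0. -1.] q7 [ 1.4   0.5  -0.43  1.55  0.22  1.14 -0.21] g 1.001 F [ 0.  -0.7 -0.2]
shift cm [-59.94   0.82 -73.21] roll (cw+) 0.095 alt -3.047
```

```bash
python3 -m jog '[[60,-5,0,-3.6,0],[60,-10,0,-7.2,0.01],[60,-15,0,-10.8,0.02],[60,-20,0,-14.4,0.03],[60,-25,0,-18,0.04],[60,-30,0,-21.6,0.05],[60,-35,0,-25.2,0.06],[60,-40,0,-28.8,0.07],[60,-45,0,-32.4,0.08],[60,-45.7,0.8,-32.8,0.095]]' 40
python3 - <<'E'
from h import *
go(.509,.327,.2,.34+np.pi/2)
E
```

```text
time: 2.15
position: [0.5528, -0.0931, 0.2014]
ee_rot: [-0.121, 0.697, -0.696, 0.124]
wrist_force: [-0.5, 0.5, -0.7]
gripper_width: 0.602
t 2.15 tcp [ 0.5528 -0.0931  0.2014] jaw -1.223 tilt [ 0.004  0.002 -1.   ] q7 [ 0.63  0.38 -0.64  1.78  0.26  1.06 -1.32] g 0.602 F [-0.5  0.5 -0.7]
shift cm [-10.21   0.22 -40.98] roll (cw+) 0.008 alt -3.133
```

```bash
python3 -m jog '[[60,-1,0,-4,-0.18],[60,-2,0,-8,-0.36],[60,-3,0,-12,-0.54],[60,-4,0,-16,-0.72],[60,-5,0,-20,-0.9],[60,-6,0,-24,-1.08],[60,-7,0,-28,-1.26],[60,-8,0,-32,-1.44],[60,-9,0,-36,-1.62],[60,-10,0,-38,-1.8]]'
python3 - <<'E'
from h import *
go(.509-.05,.327,.22,.34+np.pi/2)
E
```

```text
time: 3.4
position: [0.5171, 0.2937, 0.2002]
ee_rot: [-0.621, 0.337, -0.337, 0.622]
wrist_force: [-0.1, -0.5, 0.2]
gripper_width: 0.601
t 3.4 tcp [0.5171 0.2937 0.2002] jaw 0.577 tilt [-0.  0. -1.] q7 [ 0.19  0.6  -1.06  1.69  0.56  1.19 -0.43] g 0.601 F [-0.1 -0.5  0.2]
shift cm [-5.96 -1.98 -3.05] roll (cw+) -1.334 alt 1.807
```

```bash
python3 - <<'E'
from h import *
go(.509,.327,.18,.34+np.pi/2)
E
python3 -m jog '[[60,-1,0.4,0.6,-0.18],[60,-1.7,1,1.2,-0.36],[60,-2.2,2,1.9,-0.54],[60,-2.2,2,2.3,-0.72],[60,-2.2,2,2.3,-0.9],[60,-2.2,2,2.3,-1.08],[60,-2.2,2,2.3,-1.26],[60,-2.2,2,2.3,-1.334],[60,-2.2,2,2.3,-1.334]]'
python3 - <<'E'
from h import *
go(.509,.327,.18,.34+np.pi/2)
st=r.state()
im=imaging.capture('wrist'); cv2.imwrite("pics/w1.png",im[:,:,::-1])
E
```

```text
t 3.4 tcp [0.5171 0.2937 0.2002] jaw 0.577 tilt [-0.  0. -1.] q7 [ 0.19  0.6  -1.06  1.69  0.56  1.19 -0.43] g 0.601 F [-0.1 -0.5  0.2]
shift cm [-3.23  2.02  1.14] roll (cw+) -1.334 alt 1.807
time: 4.53
position: [0.5258, 0.3218, 0.1795]
ee_rot: [0.698, 0.116, -0.116, -0.697]
wrist_force: [0.9, -1.5, -0.5]
gripper_width: 0.595
t 4.53 tcp [0.5258 0.3218 0.1795] jaw 1.901 tilt [-0.001 -0.001 -1.   ] q7 [ 0.23  0.82 -1.29  1.65  0.82  1.31  0.69] g 0.595 F [ 0.9 -1.5 -0.5]
shift cm [-1.42 -0.05  1.03] roll (cw+) -0.01 alt 3.132
```

View pics/w1.png

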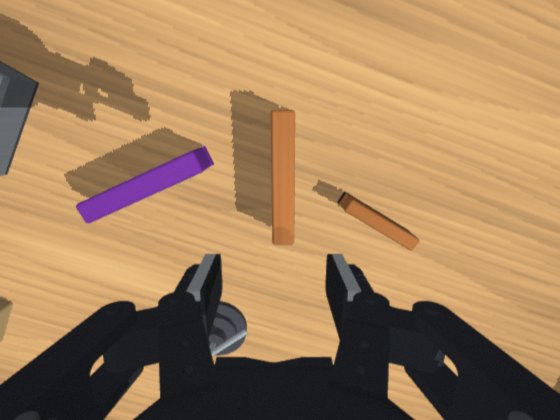

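Run:
```python
from h import *
C=cam('wrist')
P=ray(C,[[272.5,110],[294.5,110],[295,244],[272,244]],.055); print(P.round(4))
c=P.mean(0); d=(P[0]+P[1]-P[2]-P[3])/2; print(c,np.linalg.norm(d),np.arctan2(d[1],d[0]))
yaw=np.arctan2(d[1],d[0])
go(c[0],c[1],.1,yaw+np.pi/2)
go(c[0],c[1],.03,yaw+np.pi/2)
```

```text
[[0.4492 0.2957 0.055 ]
 [0.4429 0.3141 0.055 ]
 [0.5623 0.3579 0.055 ]
 [0.5698 0.3362 0.055 ]]
[0.50603896 0.32597776 0.055     ] 0.12724584620800294 -2.803342323299246
t 4.58 tcp [0.5257 0.322  0.1797] jaw 1.9 tilt [-0.    -0.001 -1.   ] q7 [ 0.23  0.82 -1.29  1.65  0.82  1.31  0.69] g 0.601 F [-0.2  0.1 -0.3]
shift cm [-1.72  7.97  1.01] roll (cw+) -0.009 alt 3.133
t 4.58 tcp [0.5257 0.322  0.1797] jaw 1.9 tilt [-0.    -0.001 -1.   ] q7 [ 0.23  0.82 -1.29  1.65  0.82  1.31  0.69] g 0.601 F [-0.2  0.1 -0.3]
shift cm [-1.72 14.97  1.01] roll (cw+) -0.009 alt 3.133
```

```bash
python3 -m jog '[[60,-1,4,1,-0.01],[60,-1.6,9,1,-0.01],[60,-1.6,13,1,-0.01],[60,-1.6,15,1,-0.01],[60,-1.6,15.1,1,-0.01],[0,-1.6,15.1,1,-0.01],[0,-1.6,15.1,1,-0.01],[0,-1.6,15.1,1,-0.01],[0,-1.6,15.1,1,-0.01],[0,-1.6,15.1,1,-0.01]]' 60
python3 - <<'E'
from h import *
go(.507,.3265,.2,.34+np.pi/2)
im=imaging.capture('wrist'); cv2.imwrite("pics/w2.png",im[:,:,::-1])
E
```

```text
time: 5.82
position: [0.508, 0.3279, 0.0313]
ee_rot: [-0.697, -0.121, 0.119, 0.697]
wrist_force: [-0.8, -1.0, 5.4]
gripper_width: 0.209
t 5.83 tcp [0.508  0.3279 0.0313] jaw 1.913 tilt [ 0.003  0.001 -1.   ] q7 [ 0.15  0.96 -1.14  1.78  0.99  1.1   0.57] g 0.209 F [-0.8 -1.   5.4]
shift cm [ -0.1  -16.87  -0.1 ] roll (cw+) 0.002 alt -3.14
```

View pics/w2.png

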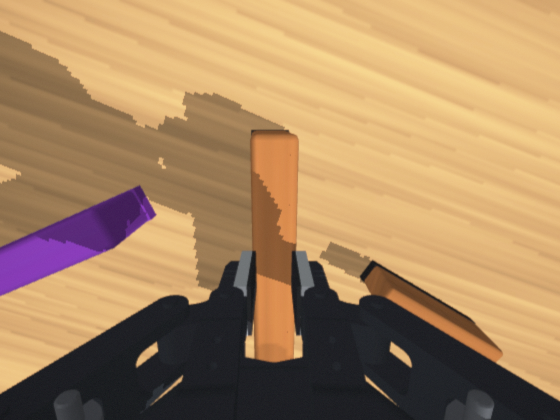

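Run:
```python
from h import *
from scipy.optimize import least_squares
Ct,Cs=cam('top'),cam('side')
zt=np.array([[203,166],[106,71],[324,107],[79,223],[300,261]]); ut=(zt+.5)/4.4-.5+[265,195]
zs=np.array([[286,352],[141,410],[233,264],[341,448],[420,296]]); us=(zs+.5)/5-.5+[240,140]
A=ray(Ct,ut,.045); B=ray(Cs,us,.045); print(A.round(4)); print(B.round(4))
for Q in (A,B,(A+B)/2):
    c=Q[1:].mean(0); d=(Q[1]+Q[3]-Q[2]-Q[4])/2; e=(Q[1]+Q[2]-Q[3]-Q[4])/2
    print(c.round(4),np.arctan2(-d[0],d[1]).round(3),np.arctan2(e[1],e[0]).round(3),np.linalg.norm(d),np.linalg.norm(e))
zo=np.array([[168,98],[281,143],[143,203],[268,237]]); O=ray(Ct,(zo+.5)/4.4-.5+[265,195],.052)
yaw=-.19; Rm=np.array([[np.cos(yaw),-np.sin(yaw)],[np.sin(yaw),np.cos(yaw)]])
print(((O[:,:2]-[.5405,-.0255])@Rm).round(4))
s=np.array([.5405,-.0255])+Rm@[0,.066]; print(s)
go(s[0],s[1],.2,yaw+np.pi/2)
```

```text
[[ 0.5404 -0.027   0.045 ]
 [ 0.6002  0.03    0.045 ]
 [ 0.5746 -0.1014  0.045 ]
 [ 0.5077  0.0485  0.045 ]
 [ 0.4818 -0.0828  0.045 ]]
[[ 0.5406 -0.0255  0.045 ]
 [ 0.6005  0.0299  0.045 ]
 [ 0.5747 -0.1017  0.045 ]
 [ 0.5086  0.0488  0.045 ]
 [ 0.4817 -0.0825  0.045 ]]
[ 0.5411 -0.0264  0.045 ] -0.194 -0.198 0.13385856525449144 0.09444839309262201
[ 0.5414 -0.0264  0.045 ] -0.198 -0.203 0.13407161631573727 0.09439738026909593
[ 0.5412 -0.0264  0.045 ] -0.196 -0.2 0.13396481573434912 0.0944225556553482
[[ 0.0365  0.0259]
 [ 0.0205 -0.0453]
 [-0.0288  0.0306]
 [-0.0366 -0.046 ]]
[0.55296469 0.03931228]
t 5.88 tcp [0.508  0.3279 0.0313] jaw 1.913 tilt [ 0.003  0.001 -1.   ] q7 [ 0.15  0.96 -1.14  1.78  0.99  1.1   0.57] g 0.2 F [-0.2 -1.1  5.9]
shift cm [ -5.39 -16.89 -28.7 ] roll (cw+) 0.532 alt -2.61
```

```bash
python3 -m jog '[[0,0,-4,0,0],[0,0,-8,0,0],[0,0,-12,-4,0.1],[0,-1,-14,-9,0.25],[0,-2,-14,-14,0.4],[0,-3.2,-14,-19,0.54],[0,-4.2,-14,-24,0.54],[0,-5.4,-14,-28.8,0.54],[0,-5.4,-14,-28.8,0.54]]'
python3 - <<'E'
from h import *
go(.5534,.0355,.09,-.198+np.pi/2)
im=imaging.capture('wrist'); cv2.imwrite("pics/w3.png",im[:,:,::-1])
im=imaging.capture('side'); cv2.imwrite("pics/s3.png",im[:,:,::-1])
E
```

```text
time: 7.0
position: [0.5537, 0.032, 0.1692]
ee_rot: [0.704, -0.073, 0.073, -0.702]
wrist_force: [0.6, 0.4, 0.3]
gripper_width: 0.01
t 7.0 tcp [0.5537 0.032  0.1692] jaw 1.364 tilt [ 0.    -0.003 -1.   ] q7 [ 0.8   0.71 -1.28  1.82  0.74  1.2   0.65] g 0.01 F [0.6 0.4 0.3]
shift cm [-0.11  7.92  0.36] roll (cw+) -0.009 alt 3.133
```

View pics/w3.png

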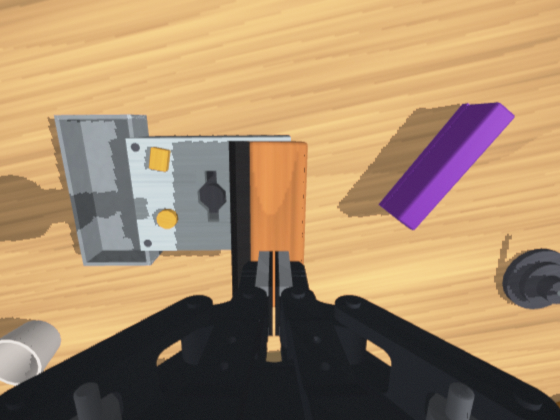

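View pics/s3.png

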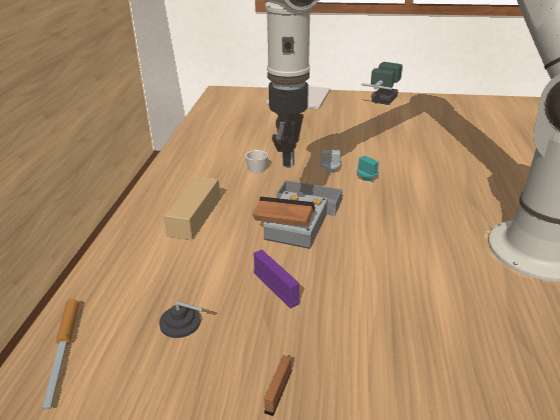

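Run:
```python
from h import *
im=imaging.capture('side')
a=im[170:260,240:360,::-1]; cv2.imwrite('pics/sidez3.png',cv2.resize(a,None,fx=6.5,fy=6.5,interpolation=cv2.INTER_CUBIC))
im=imaging.capture('top'); 
a=im[195:285,265:385,::-1]; cv2.imwrite('pics/topz3.png',cv2.resize(a,None,fx=6,fy=6,interpolation=cv2.INTER_CUBIC))
```

```text
(no output)
```

View pics/sidez3.png

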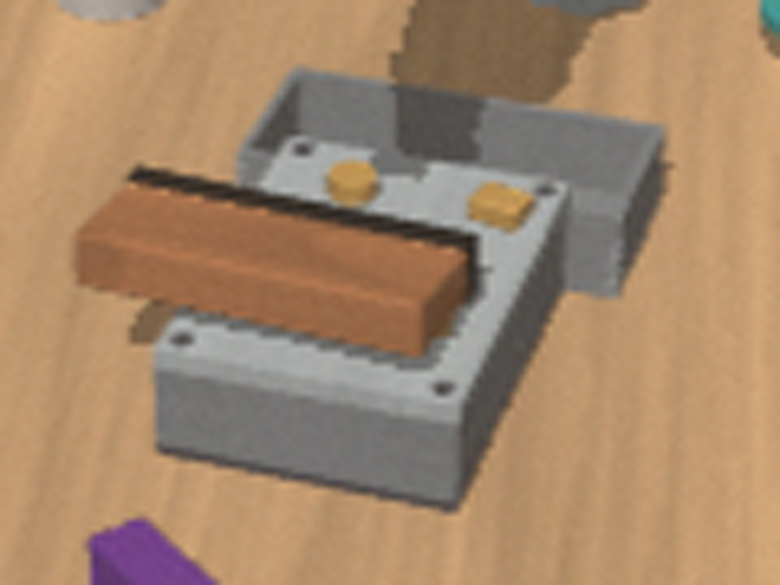

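View pics/topz3.png

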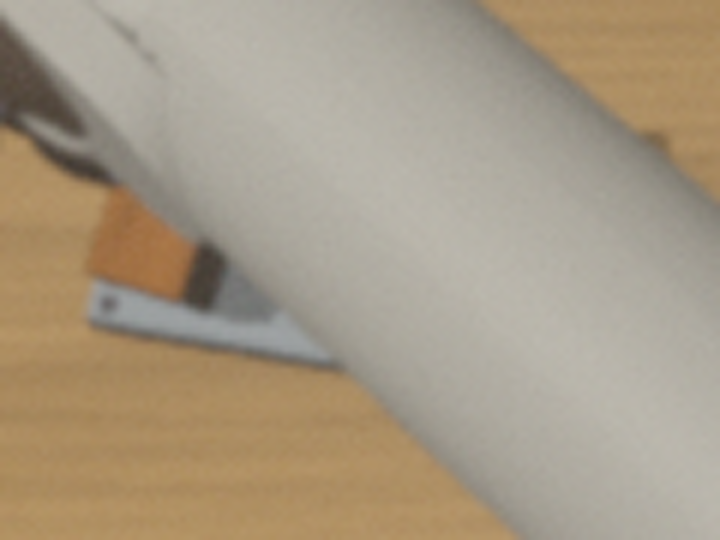

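Run:
```python
from h import *
Cs=cam('side'); Cw=cam('wrist')
us=(np.array([[133,170],[478,238],[80,238],[425,303]])+.5)/6.5-.5+[240,170]
yaw=-.198; Rm=np.array([[np.cos(yaw),-np.sin(yaw)],[np.sin(yaw),np.cos(yaw)]]); o=[.541,-.0263]
for z in (.067,.076): print(z,((ray(Cs,us,z)[:,:2]-o)@Rm).round(4).tolist())
uw=np.array([[231,142],[306,143],[232,298]])
for z in (.067,.076): print(z,((ray(Cw,uw,z)[:,:2]-o)@Rm).round(4).tolist())
# offcuts
zs=np.array([[353,172],[500,200]]); print(((ray(Cs,(zs+.5)/6.5-.5+[240,170],.054)[:,:2]-o)@Rm).round(4).tolist())
print(((ray(Cw,[[160,158],[166,217]],.054)[:,:2]-o)@Rm).round(4).tolist())
```

```text
0.067 [[0.0902, 0.0011], [-0.0409, 0.0064], [0.0916, 0.0497], [-0.0349, 0.0515]]
0.076 [[0.0847, 0.0148], [-0.0445, 0.0201], [0.0861, 0.0628], [-0.0386, 0.0645]]
0.067 [[-0.0561, 0.031], [-0.0554, 0.094], [0.0926, 0.0266]]
0.076 [[-0.0567, 0.0322], [-0.0561, 0.0931], [0.087, 0.0279]]
[[0.0204, -0.0427], [-0.0363, -0.0406]]
[[-0.0411, -0.0346], [0.0141, -0.0345]]
```

```bash
python3 -m jog '[[100,0,-2,4,0],[100,0,-4,9,0],[100,0,-4,14,0],[100,0,-4,19,0],[100,0,-4,22,0],[100,0,-4,22,0]]'
python3 - <<'E'
from h import *
go(.5534,.0355,.09,-.198+np.pi/2)
im=imaging.capture('side')
a=im[170:260,240:360,::-1]; cv2.imwrite('pics/sidez4.png',cv2.resize(a,None,fx=6.5,fy=6.5,interpolation=cv2.INTER_CUBIC))
im=imaging.capture('top'); 
a=im[195:285,265:385,::-1]; cv2.imwrite('pics/topz4.png',cv2.resize(a,None,fx=6,fy=6,interpolation=cv2.INTER_CUBIC))
im=imaging.capture('wrist'); cv2.imwrite("pics/w4.png",im[:,:,::-1])
E
```

```text
time: 7.95
position: [0.5938, 0.2596, 0.21]
ee_rot: [-0.703, 0.067, -0.067, 0.705]
wrist_force: [-0.2, -0.5, 0.5]
gripper_width: 0.998
t 7.95 tcp [0.5938 0.2596 0.21  ] jaw 1.381 tilt [ 0.     0.003 -1.   ] q7 [ 0.29  0.77 -1.2   1.54  0.73  1.33  0.4 ] g 0.998 F [-0.2 -0.5  0.5]
shift cm [  0.26  11.93 -22.8 ] roll (cw+) 0.009 alt -3.133
```

View pics/topz4.png

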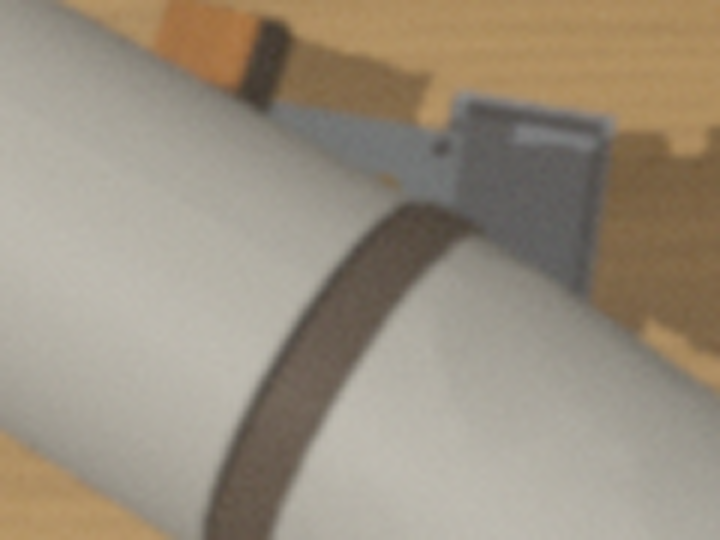

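View pics/sidez4.png

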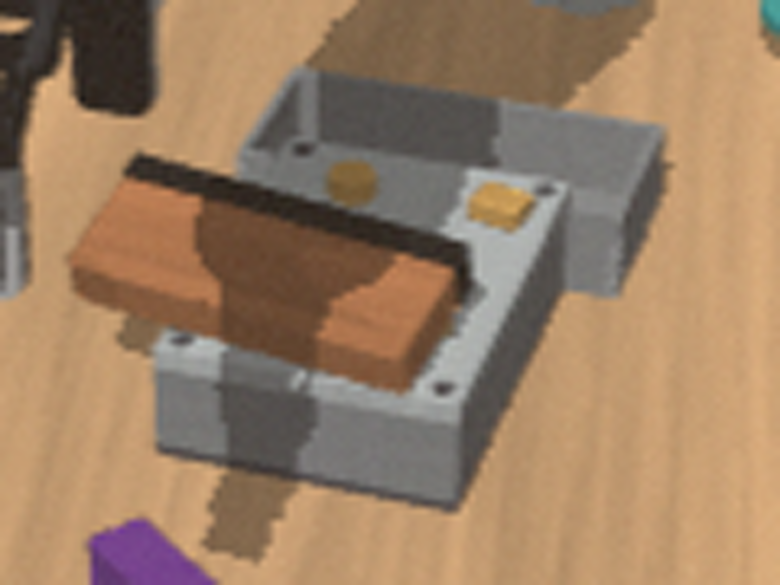

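View pics/w4.png

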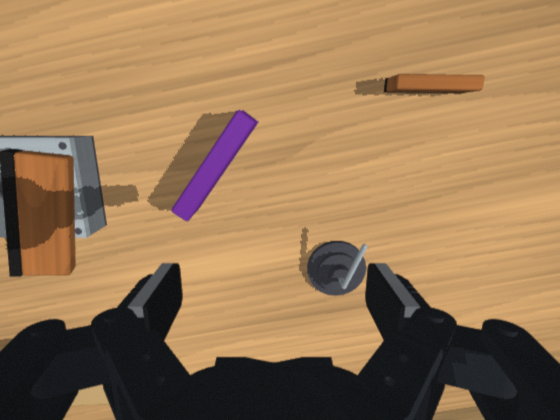

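Run:
```python
from h import *
Cs=cam('side'); Cw=cam('wrist'); Ct=cam('top')
yaw=-.198; Rm=np.array([[np.cos(yaw),-np.sin(yaw)],[np.sin(yaw),np.cos(yaw)]]); o=[.541,-.0263]
B=lambda C,u,z:((ray(C,u,z)[:,:2]-o)@Rm).round(4).tolist()
f=(np.array([[140,155],[470,241]])+.5)/6.5-.5+[240,170]; b=(np.array([[70,261],[397,358]])+.5)/6.5-.5+[240,170]
for z in (.076,.080,.084): print('front',z,B(Cs,f,z))
for z in (.062,.066,.070,.076): print('back',z,B(Cs,b,z))
ft=(np.array([[290,30]])+.5)/6-.5+[265,195]
for z in (.076,.08,.084): print('top front+x corner',B(Ct,ft,z))
print('wrist', B(Cw,[[1,150],[12,275]],.082),B(Cw,[[73,155],[75,272]],.066))
im=imaging.capture('side')
a=im[170:260,240:360,::-1]; cv2.imwrite('pics/sidez5.png',cv2.resize(a,None,fx=6.5,fy=6.5,interpolation=cv2.INTER_CUBIC))
```

```text
front 0.076 [[0.086, 0.0043], [-0.0424, 0.0228]]
front 0.08 [[0.0835, 0.0105], [-0.044, 0.0288]]
front 0.084 [[0.0811, 0.0167], [-0.0456, 0.0349]]
back 0.062 [[0.0925, 0.0575], [-0.0334, 0.079]]
back 0.066 [[0.0901, 0.0632], [-0.035, 0.0845]]
back 0.07 [[0.0877, 0.0689], [-0.0366, 0.0901]]
back 0.076 [[0.084, 0.0775], [-0.0391, 0.0984]]
top front+x corner [[0.0813, 0.0083]]
top front+x corner [[0.0804, 0.0084]]
top front+x corner [[0.0795, 0.0084]]
wrist [[-0.0473, 0.0337], [0.0805, 0.0139]] [[-0.0411, 0.0891], [0.0853, 0.0687]]
```

View pics/sidez5.png

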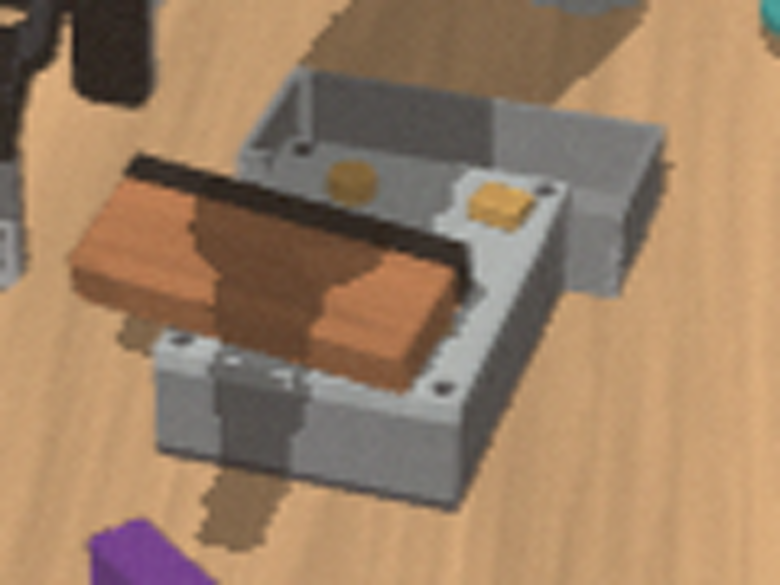

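```bash
cat >> h.py <<'E'
YB=-.198; RB=np.array([[np.cos(YB),-np.sin(YB)],[np.sin(YB),np.cos(YB)]]); OB=np.array([.541,-.0263])
def gob(bx,by,z,jb):
    "block coords; jb = jaw yaw in block frame"
    s=OB+RB@[bx,by]; go(s[0],s[1],z,jb+YB)
def inb(p): return (np.array(p)[:2]-OB)@RB
E
python3 - <<'E'
from h import *
gob(.072,.039,.13,-.155+np.pi/2)
E
```

```text
t 8.15 tcp [0.5958 0.2529 0.2092] jaw 1.373 tilt [ 0.    -0.001 -1.   ] q7 [ 0.3   0.77 -1.2   1.54  0.73  1.33  0.4 ] g 1.0 F [-0.8 -0.9 -0.3]
shift cm [  7.32   7.94 -24.55] roll (cw+) 0.155 alt -2.987
```

```bash
python3 -m jog '[[100,2,1,-5,0.05],[100,4,3,-10,0.1],[100,6,5,-15,0.155],[100,7,7,-20,0.155],[100,7.3,7.9,-24.5,0.155],[100,7.3,7.9,-24.5,0.155],[100,7.3,7.9,-24.5,0.155]]'
python3 - <<'E'
from h import *
gob(.072,.039,.048,-.155+np.pi/2)
im=imaging.capture('wrist'); cv2.imwrite("pics/w5.png",im[:,:,::-1])
im=imaging.capture('side')
a=im[150:260,220:360,::-1]; cv2.imwrite('pics/sidez6.png',cv2.resize(a,None,fx=5.5,fy=5.5,interpolation=cv2.INTER_CUBIC))
E
```

```text
time: 9.02
position: [0.6192, -0.0017, 0.1306]
ee_rot: [-0.696, 0.125, -0.125, 0.696]
wrist_force: [-0.2, 1.5, 1.0]
gripper_width: 1.003
t 9.03 tcp [ 0.6192 -0.0017  0.1306] jaw 1.216 tilt [ 0.     0.001 -1.   ] q7 [ 0.72  0.8  -1.14  1.69  0.79  1.18  0.58] g 1.003 F [-0.2  1.5  1. ]
shift cm [ 0.02  8.26 -0.06] roll (cw+) -0.002 alt 3.14
```

View pics/w5.png

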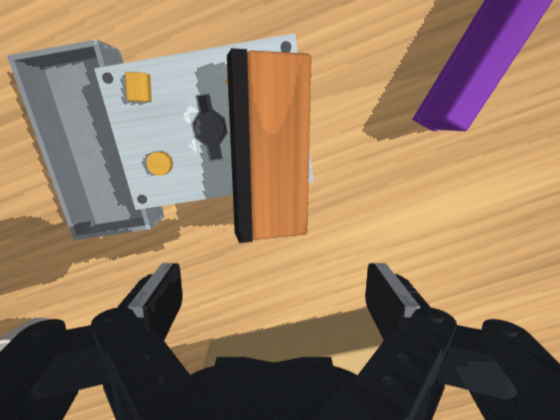

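View pics/sidez6.png

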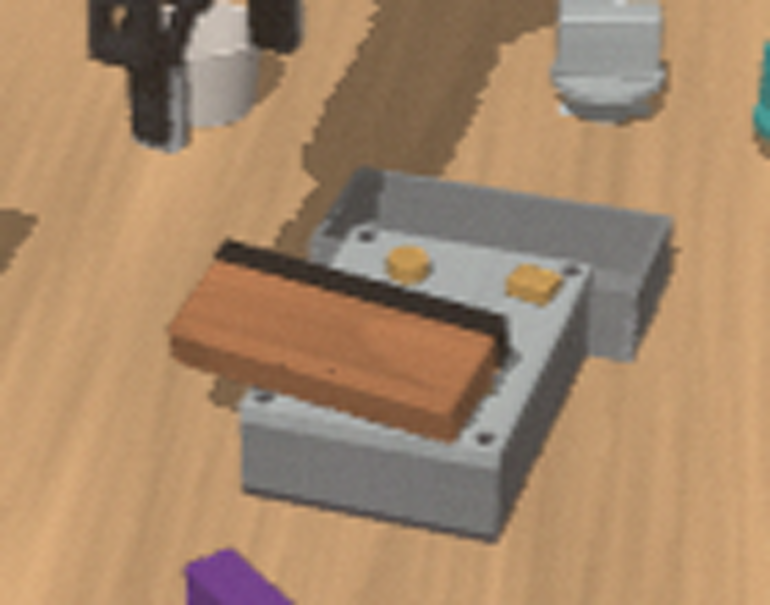

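Run:
```python
from h import *
C=cam('wrist'); p=r.state()['position']
for z in (.13,.08,.065,.045): print(z,proj(C,[p[0],p[1],z]).round(1))
for by in (.009,.066): print(proj(C,[*(OB+RB@[.082,by]),.08]))
B=lambda u,z:inb(ray(C,[u],z)[0]).round(4)
for z in(.07,.08):print('ends foot',B([229,50],z),B([237,241],z),'foot front/back wood', B([310,56],z),B([307,234],z))
print('offcut', B([138,87],.054),B([159,163],.054),B([211,128],.045))
```

```text
0.13 [[274.  251.3]]
0.08 [[273.8 223.5]]
0.065 [[273.7 217.3]]
0.045 [[273.7 210.1]]
[[232.61333144 242.84969479]]
[[308.78550269 231.76491934]]
ends foot [-0.0479  0.0304] [0.0848 0.0107] foot front/back wood [-0.0362  0.0824] [0.0874 0.0651]
ends foot [-0.0458  0.0313] [0.0811 0.0125] foot front/back wood [-0.0347  0.081 ] [0.0835 0.0645]
offcut [-0.0375 -0.0408] [ 0.0181 -0.0398] [-0.0014  0.0036]
```

```bash
python3 -m jog '[[100,0,3,0,0],[100,0,6,0,0],[100,0,7.8,0,0],[100,0,8.2,0,0],[100,0,8.2,0,0],[0,0,8.2,0,0],[0,0,8.2,0,0],[0,0,8.2,0,0],[0,0,8.2,0,0],[0,0,8.2,0,0]]' 100
python3 - <<'E'
from h import *
gob(.072,.039,.048,-.155+np.pi/2)
im=imaging.capture('wrist'); cv2.imwrite("pics/w6.png",im[:,:,::-1])
im=imaging.capture('side')
a=im[150:260,220:360,::-1]; cv2.imwrite('pics/sidez7.png',cv2.resize(a,None,fx=5.5,fy=5.5,interpolation=cv2.INTER_CUBIC))
print(r.state()['gripper_width'])
E
```

```text
time: 10.38
position: [0.6199, -0.001, 0.0487]
ee_rot: [-0.696, 0.124, -0.125, 0.696]
wrist_force: [1.2, 0.7, 2.4]
gripper_width: 0.005
t 10.38 tcp [ 0.6199 -0.001   0.0487] jaw 1.218 tilt [ 0.001  0.    -1.   ] q7 [ 0.67  0.89 -1.06  1.73  0.88  1.07  0.53] g 0.005 F [1.2 0.7 2.4]
shift cm [-0.01  0.07 -0.14] roll (cw+) 0.0 alt -3.142
0.0008823991772916491
```

View pics/w6.png

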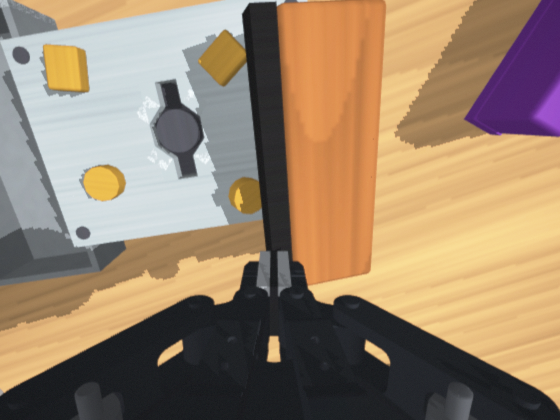

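View pics/sidez7.png

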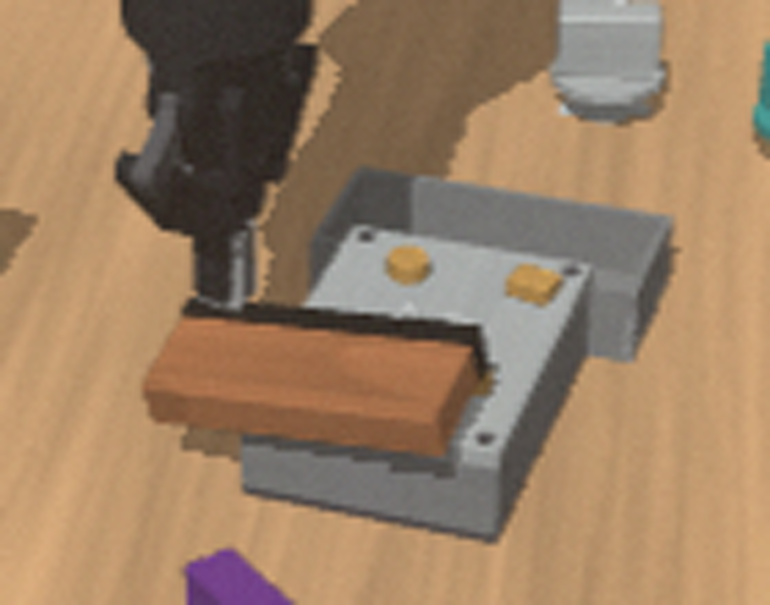

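```bash
python3 -m jog '[[0,0,-4,0,0],[0,0,-8,0,0],[0,-3,-10,0,0],[0,-5,-10,2,0],[0,-5,-10,2,0]]'
python3 - <<'E'
from h import *
im=imaging.capture('wrist'); cv2.imwrite("pics/w7.png",im[:,:,::-1])
gob(.02,.09,.15,np.pi/2)
im=imaging.capture('side')
a=im[150:260,220:360,::-1]; cv2.imwrite('pics/sidez8.png',cv2.resize(a,None,fx=5.5,fy=5.5,interpolation=cv2.INTER_CUBIC))
E
```

```text
time: 11.1
position: [0.578, 0.0374, 0.1486]
ee_rot: [-0.696, 0.123, -0.123, 0.697]
wrist_force: [0.3, 0.1, 0.0]
gripper_width: -0.002
t 11.15 tcp [0.5788 0.0356 0.1482] jaw 1.22 tilt [-0.    -0.001 -1.   ] q7 [ 0.72  0.73 -1.19  1.77  0.74  1.17  0.52] g 0.001 F [-0.5 -0.1 -0. ]
shift cm [-0.82 -0.18  2.08] roll (cw+) -0.152 alt 2.989
```

View pics/w7.png

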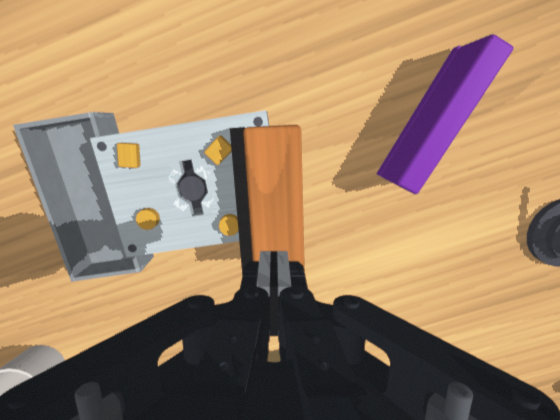

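View pics/sidez8.png

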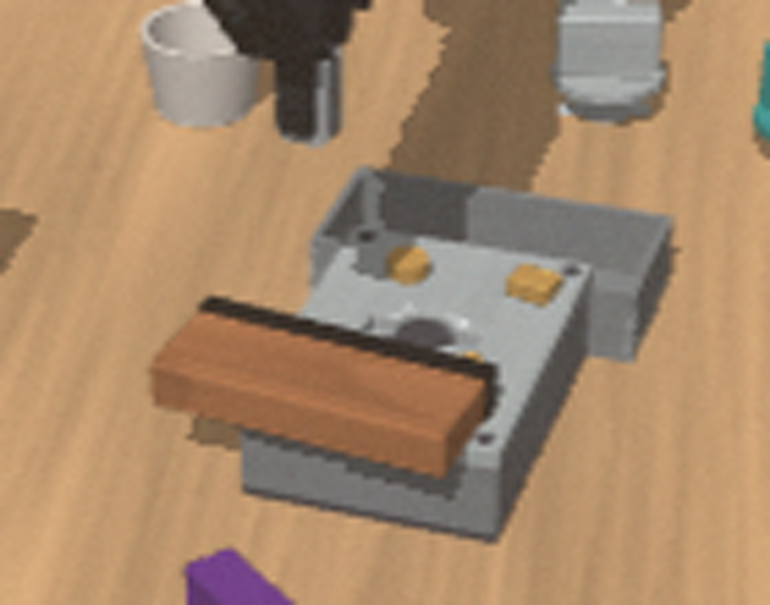

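Run:
```python
from h import *
C=cam('wrist'); Cs=cam('side')
B=lambda u,z:inb(ray(C,[u],z)[0]).round(4)
for z in(.067,.073):print(z,'foot-x',B([231,128],z),'foot', B([239,240],z),'back',B([300,126],z),B([304,260],z),'foot/wood',B([246,128],z))
print('offcuts', [B(u,.054) for u in ([128,154],[147,216],[218,150],[228,224])],B([192,187],.045))
s=(np.array([[205,299],[496,368],[152,365],[445,437],[155,400],[446,474]])+.5)/5.5-.5+[220,150]
for z in (.067,.073,.076): print(z,[inb(p).round(4).tolist() for p in ray(Cs,s[:4],z)])
print('bottom back',[inb(p).round(4).tolist() for p in ray(Cs,s[4:],.047)])
print('offc side',[inb(p).round(4).tolist() for p in ray(Cs,(np.array([[408,257],[533,278]])+.5)/5.5-.5+[220,150],.054)])
```

```text
0.067 foot-x [-0.0453  0.0452] foot [0.0454 0.0344] back [-0.0387  0.0973] [0.0722 0.0862] foot/wood [-0.0436  0.0565]
0.073 foot-x [-0.0454  0.046 ] foot [0.0432 0.0354] back [-0.0389  0.0968] [0.0693 0.086 ] foot/wood [-0.0436  0.057 ]
offcuts [array([-0.038, -0.044]), array([ 0.016 , -0.0428]), array([-0.0298,  0.0296]), array([0.0341, 0.0253])] [-0.0015 -0.001 ]
0.067 [[0.0843, 0.0373], [-0.0453, 0.0494], [0.0867, 0.0904], [-0.0399, 0.1017]]
0.073 [[0.0807, 0.0461], [-0.0477, 0.0581], [0.0831, 0.0987], [-0.0423, 0.1099]]
0.076 [[0.0789, 0.0505], [-0.0488, 0.0624], [0.0812, 0.1029], [-0.0435, 0.114]]
bottom back [[0.088, 0.0863], [-0.0396, 0.0984]]
offc side [[0.0202, -0.0413], [-0.0361, -0.0415]]
```

Run:
```python
from h import *
gob(.110,.060,.10,-.1+np.pi/2); gob(.110,.060,.052,-.1+np.pi/2)
```

```text
t 11.2 tcp [0.5793 0.0346 0.1479] jaw 1.218 tilt [-0.    -0.001 -1.   ] q7 [ 0.72  0.73 -1.19  1.77  0.74  1.17  0.52] g 0.003 F [0.8 0.  0.1]
shift cm [8.45 4.79 0.59] roll (cw+) -0.054 alt 3.087
t 11.2 tcp [0.5793 0.0346 0.1479] jaw 1.218 tilt [-0.    -0.001 -1.   ] q7 [ 0.72  0.73 -1.19  1.77  0.74  1.17  0.52] g 0.003 F [0.8 0.  0.1]
shift cm [8.45 9.59 0.59] roll (cw+) -0.054 alt 3.087
```

```bash
python3 -m jog '[[0,4,0,0.3,-0.03],[0,8,2,0.6,-0.054],[0,8.5,6,0.6,-0.054],[0,8.5,9.6,0.6,-0.054],[0,8.5,9.6,0.6,-0.054]]'
python3 - <<'E'
from h import *
gob(.0835,.0627,.052,-.1+np.pi/2)
E
```

```text
time: 11.82
position: [0.6588, 0.0095, 0.0482]
ee_rot: [0.7, -0.108, 0.103, -0.699]
wrist_force: [-0.4, -1.0, 0.5]
gripper_width: 0.001
t 11.82 tcp [0.6588 0.0095 0.0482] jaw 1.271 tilt [-0.007 -0.001 -1.   ] q7 [ 0.61  0.95 -1.05  1.62  0.89  1.13  0.6 ] g 0.001 F [-0.4 -1.   0.5]
shift cm [-2.53 -0.37  0.19] roll (cw+) -0.002 alt 3.139
```

```bash
python3 -m jog '[[0,-0.7,-0.1,0,0],[0,-1.3,-0.1,0.05,0],[0,-1.8,-0.1,0.1,0],[0,-2.3,-0.1,0.15,0],[0,-2.6,-0.1,0.2,0],[0,-2.6,-0.1,0.2,0]]'
python3 - <<'E'
from h import *
gob(.0835,.0627,.052,-.1+np.pi/2)
im=imaging.capture('wrist'); cv2.imwrite("pics/w8.png",im[:,:,::-1])
im=imaging.capture('side')
a=im[150:260,220:360,::-1]; cv2.imwrite('pics/sidez9.png',cv2.resize(a,None,fx=5.5,fy=5.5,interpolation=cv2.INTER_CUBIC))
E
```

```text
time: 12.58
position: [0.6367, 0.0209, 0.0533]
ee_rot: [0.699, -0.105, 0.105, -0.699]
wrist_force: [0.3, 0.4, 0.8]
gripper_width: 0.002
t 12.57 tcp [0.6367 0.0209 0.0533] jaw 1.272 tilt [ 0. -0. -1.] q7 [ 0.62  0.91 -1.06  1.68  0.89  1.1   0.56] g 0.002 F [0.3 0.4 0.8]
shift cm [-0.08  0.13 -0.25] roll (cw+) -0.0 alt 3.141
```

View pics/w8.png

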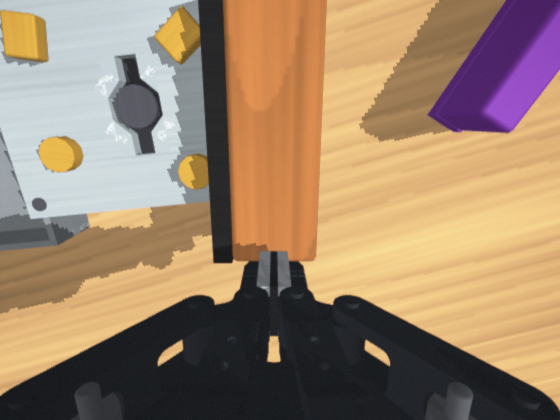

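View pics/sidez9.png

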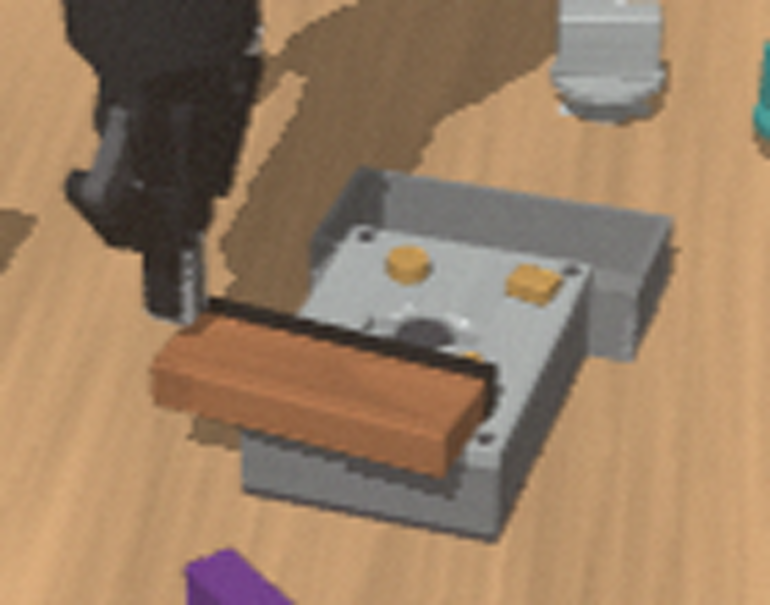

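Run:
```python
from h import *
C=cam('wrist'); p=r.state()['position']
print(inb(p),proj(C,p),proj(C,p+[0,0,.013]))
for u in ([213,262],[317,259],[232,262],[201,2],[327,2]): print(u,inb(ray(C,[u],.067)[0]).round(4),inb(ray(C,[u],.045)[0]).round(4))
print([inb(ray(C,[u],.054)[0]).round(4) for u in ([195,165],[178,35])])
```

```text
[0.0848904  0.06499243] [[273.92700735 251.99430549]] [[273.97784367 261.91346018]]
[213, 262] [0.0813 0.0329] [0.0913 0.0272]
[317, 259] [0.0851 0.0878] [0.0957 0.0901]
[232, 262] [0.0823 0.0429] [0.0925 0.0387]
[201, 2] [-0.038   0.0464] [-0.0454  0.0427]
[327, 2] [-0.0327  0.0994] [-0.0392  0.1033]
[array([0.0311, 0.0287]), array([-0.0301,  0.0312])]
```

```bash
python3 -m jog '[[0,-0.5,0.1,0,0],[0,-1.0,0.1,0,0],[0,-1.5,0.1,0,0],[0,-1.5,0.1,0,0]]'
python3 - <<'E'
from h import *
gob(.0835,.0627,.052,-.1+np.pi/2)
im=imaging.capture('wrist'); cv2.imwrite("pics/w9.png",im[:,:,::-1])
im=imaging.capture('side')
a=im[150:260,220:360,::-1]; cv2.imwrite('pics/sidez10.png',cv2.resize(a,None,fx=5.5,fy=5.5,interpolation=cv2.INTER_CUBIC))
E
```

```text
time: 13.18
position: [0.6221, 0.0255, 0.0522]
ee_rot: [0.699, -0.105, 0.105, -0.699]
wrist_force: [-0.4, -0.2, -0.8]
gripper_width: -0.0
t 13.18 tcp [0.6221 0.0255 0.0522] jaw 1.273 tilt [-0. -0. -1.] q7 [ 0.63  0.9  -1.07  1.72  0.89  1.09  0.54] g -0.0 F [-0.4 -0.2 -0.8]
shift cm [ 1.45  0.02 -0.26] roll (cw+) -0.0 alt 3.142
```

View pics/sidez10.png

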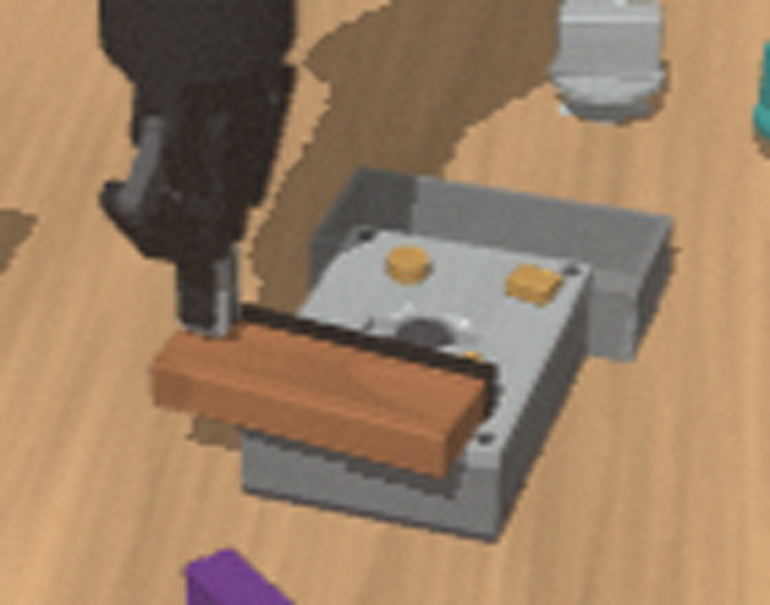

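View pics/w9.png

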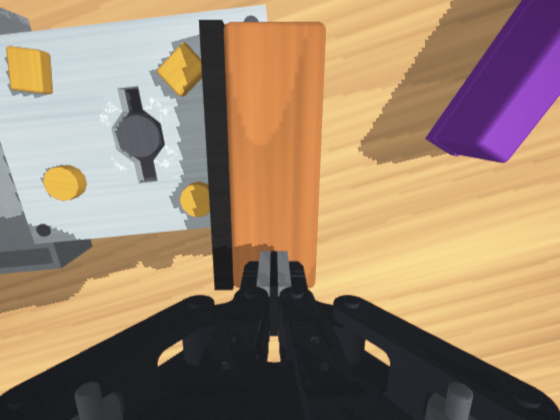

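Run:
```python
from h import *
print(r.grip_point_offset)
Cs=cam('side'); C=cam('wrist'); st=r.state(); p=st['position']
for dz in (0,.01,.015,.02,.025,.03): print(dz,'side zoom',((proj(Cs,p+[0,0,dz])-[220,150]+.5)*5.5).round(1),'wrist',proj(C,p+[0,0,dz]).round(1))
```

```text
-0.0187
0 side zoom [[213.7 371.7]] wrist [[273.9 252. ]]
0.01 side zoom [[213.  351.4]] wrist [[274.  259.5]]
0.015 side zoom [[212.6 341.1]] wrist [[274.  263.6]]
0.02 side zoom [[212.2 330.8]] wrist [[274.  267.9]]
0.025 side zoom [[211.8 320.5]] wrist [[274.  272.5]]
0.03 side zoom [[211.4 310.1]] wrist [[274.1 277.4]]
```

Run:
```python
from h import *
C=cam('wrist')
for z in (.067,.060,.052,.047):
    a,b,c=[inb(ray(C,[u],z)[0]) for u in ([199.5,20],[214.5,289.5],[326,22])]
    print(z,np.linalg.norm(a-b),np.linalg.norm(a-c),a.round(4),b.round(4),c.round(4))
for z in (.045,.04,.03):
    h=[inb(ray(C,[u],z)[0]) for u in ([251,20],[43,230],[138,135])]; print(z,np.linalg.norm(h[0]-h[1]),[x.round(4) for x in h])
print(np.hypot(.134,.0944))
```

```text
0.067 0.1289722195130011 0.053875050101354134 [-0.0462  0.0464] [0.0821 0.0329] [-0.04    0.0999]
0.06 0.13497506373360169 0.056382594240368275 [-0.0482  0.0451] [0.0861 0.031 ] [-0.0417  0.1011]
0.052 0.14183545712857365 0.059248358970670226 [-0.0505  0.0437] [0.0906 0.0289] [-0.0437  0.1025]
0.047 0.14612320300043116 0.06103946192710891 [-0.052   0.0428] [0.0934 0.0275] [-0.045   0.1034]
0.045 0.16481428361407321 [array([-0.05  ,  0.0674]), array([ 0.0456, -0.0669]), array([-0.002 ,  0.0005])]
0.04 0.16959438293705117 [array([-0.0514,  0.0672]), array([ 0.047 , -0.0709]), array([-0.0019, -0.0017])]
0.03 0.179154581583007 [array([-0.0541,  0.0669]), array([ 0.0498, -0.0791]), array([-0.0019, -0.0059])]
0.16391265966971558
```

```bash
python3 - <<'E'
from h import *
gob(.075,.062,.09,-.1+np.pi/2)
E
python3 -m jog '[[100,0.2,-3,0,0],[100,0.4,-4,-0.1,0],[100,0.4,-4,-0.1,0],[100,0.4,-4,-0.1,0],[100,0.4,-4,-0.1,0]]' 100
python3 - <<'E'
from h import *
gob(.075,.062,.015,-.1+np.pi/2)
im=imaging.capture('wrist'); cv2.imwrite("pics/w10.png",im[:,:,::-1])
im=imaging.capture('side')
a=im[150:260,220:360,::-1]; cv2.imwrite('pics/sidez11.png',cv2.resize(a,None,fx=5.5,fy=5.5,interpolation=cv2.INTER_CUBIC))
Cs=cam('side'); p=r.state()['position']; M=R.from_quat(r.state()['ee_rot']).as_matrix()
for s in(-.0425,.0425):
  for dz in (.02,.035): print(s,dz,((proj(Cs,p+M[:,2]*s+[0,0,dz])-[220,150]+.5)*5.5).round(1))
E
```

```text
t 13.28 tcp [0.6226 0.0252 0.0523] jaw 1.272 tilt [ 0. -0. -1.] q7 [ 0.63  0.9  -1.07  1.72  0.89  1.09  0.54] g -0.001 F [-0.3  0.4 -0. ]
shift cm [ 0.55 -3.77 -0.4 ] roll (cw+) -0.001 alt 3.141
time: 13.9
position: [0.6255, 0.023, 0.0913]
ee_rot: [0.699, -0.106, 0.105, -0.699]
wrist_force: [-0.2, 0.9, 0.4]
gripper_width: 0.998
t 13.9 tcp [0.6255 0.023  0.0913] jaw 1.272 tilt [-0.001 -0.    -1.   ] q7 [ 0.65  0.86 -1.11  1.69  0.84  1.14  0.57] g 0.998 F [-0.2  0.9  0.4]
shift cm [ 0.23  7.63 -0.27] roll (cw+) -0.001 alt 3.141
-0.0425 0.02 [[249.2 196.1]]
-0.0425 0.035 [[248.3 164.3]]
0.0425 0.02 [[152.9 297. ]]
0.0425 0.035 [[151.2 264.1]]
```

View pics/sidez11.png

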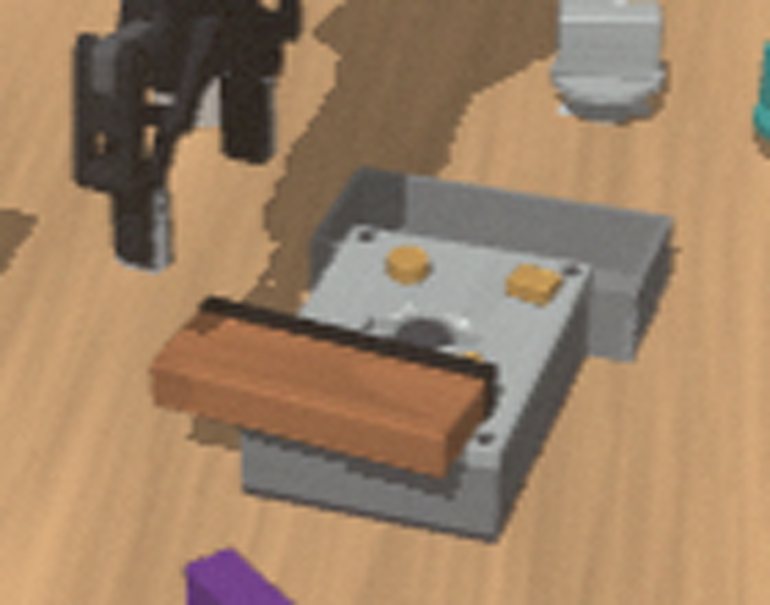

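View pics/w10.png

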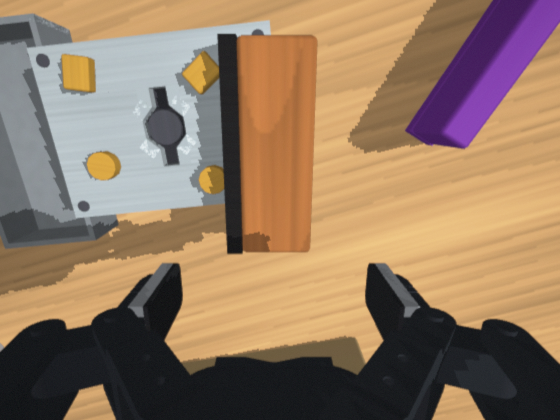

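```bash
python3 -m jog '[[100,0.2,3,-0.2,0],[100,0.2,6,-0.2,0],[100,0.2,7.7,-0.2,0],[100,0.2,7.7,-0.2,0],[100,0.2,7.7,-0.2,0],[0,0.2,7.7,-0.2,0],[0,0.2,7.7,-0.2,0],[0,0.2,7.7,-0.2,0],[0,0.2,7.7,-0.2,0]]' 100
python3 - <<'E'
from h import *
gob(.075,.062,.015,-.1+np.pi/2)
im=imaging.capture('wrist'); cv2.imwrite("pics/w11.png",im[:,:,::-1])
im=imaging.capture('side')
a=im[150:260,220:360,::-1]; cv2.imwrite('pics/sidez12.png',cv2.resize(a,None,fx=5.5,fy=5.5,interpolation=cv2.INTER_CUBIC))
E
```

```text
time: 15.12
position: [0.6282, 0.0205, 0.0168]
ee_rot: [0.699, -0.105, 0.106, -0.699]
wrist_force: [-1.8, -1.2, 6.1]
gripper_width: 0.625
t 15.12 tcp [0.6282 0.0205 0.0168] jaw 1.272 tilt [ 0.002 -0.001 -1.   ] q7 [ 0.61  0.94 -1.03  1.72  0.93  1.05  0.52] g 0.625 F [-1.8 -1.2  6.1]
shift cm [-0.12  0.18 -0.12] roll (cw+) -0.001 alt 3.141
```

View pics/sidez12.png

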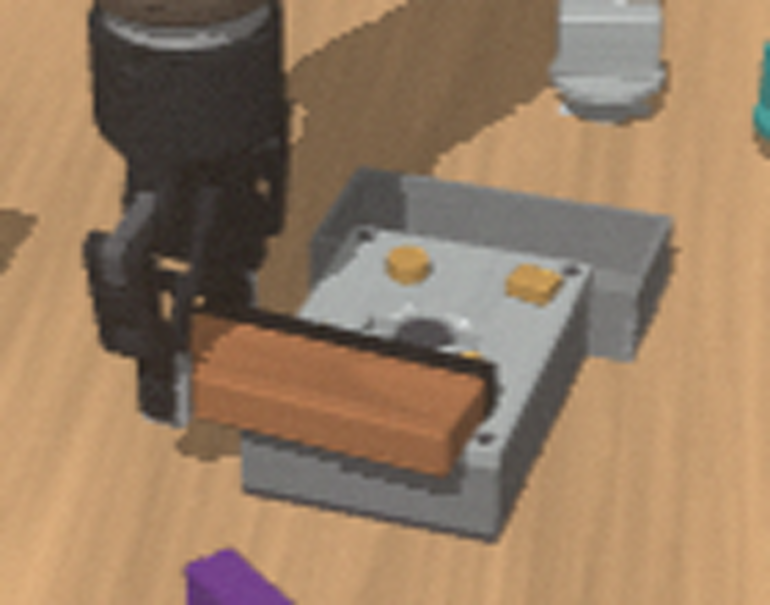

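View pics/w11.png

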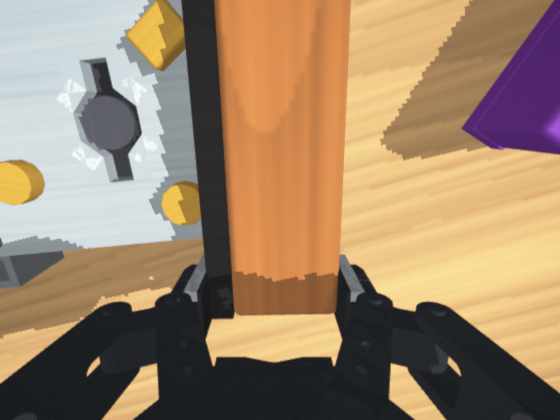

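```bash
python3 -m jog '[[0,0,-0.3,0,0],[0,0,-0.4,0,0],[0,-0.3,-0.4,0,-0.05],[0,-0.6,-0.4,-0.1,-0.1],[0,-0.6,-0.4,-0.1,-0.1]]'
python3 - <<'E'
from h import *
gob(.069,-.068,.0185,np.pi/2)
im=imaging.capture('wrist'); cv2.imwrite("pics/w12.png",im[:,:,::-1])
im=imaging.capture('side')
a=im[150:260,220:360,::-1]; cv2.imwrite('pics/sidez13.png',cv2.resize(a,None,fx=5.5,fy=5.5,interpolation=cv2.INTER_CUBIC))
E
```

```text
time: 15.85
position: [0.621, 0.0214, 0.0189]
ee_rot: [-0.704, 0.071, -0.07, 0.704]
wrist_force: [-0.3, -0.1, -1.8]
gripper_width: 0.629
t 15.85 tcp [0.621  0.0214 0.0189] jaw 1.372 tilt [-0.001  0.    -1.   ] q7 [ 0.63  0.95 -1.05  1.73  0.94  1.05  0.61] g 0.629 F [-0.3 -0.1 -1.8]
shift cm [ 1.000e-02  4.000e-02 -1.305e+01] roll (cw+) -0.001 alt 3.141
```

View pics/sidez13.png

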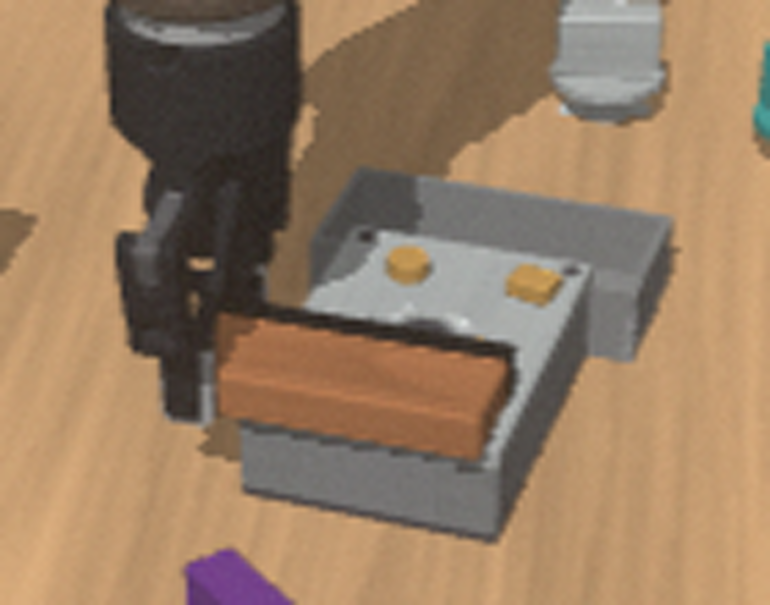

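View pics/w12.png

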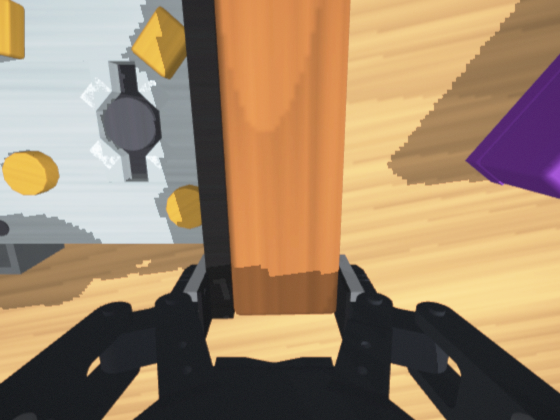

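```bash
python3 -m jog '[[0,0,0,-1.5,0],[0,0,0,-3,0],[0,0,0,-4.5,0],[0,0,0,-6,0],[0,0,0,-7.5,0],[0,0,0,-8,0]]'
python3 - <<'E'
from h import *
gob(.069,-.068,.0185,np.pi/2)
im=imaging.capture('wrist'); cv2.imwrite("pics/w13.png",im[:,:,::-1])
im=imaging.capture('side')
a=im[150:260,220:360,::-1]; cv2.imwrite('pics/sidez14.png',cv2.resize(a,None,fx=5.5,fy=5.5,interpolation=cv2.INTER_CUBIC))
E
```

```text
time: 16.7
position: [0.6053, -0.0589, 0.0191]
ee_rot: [0.704, -0.071, 0.071, -0.703]
wrist_force: [-0.0, 0.8, -2.1]
gripper_width: 0.625
t 16.7 tcp [ 0.6053 -0.0589  0.0191] jaw 1.37 tilt [-0.    -0.001 -1.   ] q7 [ 0.77  0.93 -1.05  1.77  0.94  1.04  0.73] g 0.625 F [-0.   0.8 -2.1]
shift cm [-0.04  0.06 -4.87] roll (cw+) -0.003 alt 3.139
```

View pics/sidez14.png

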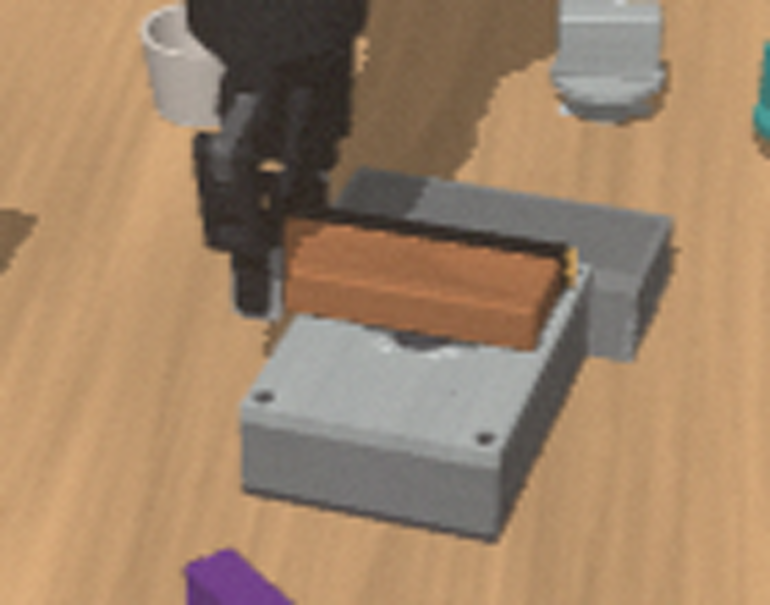

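View pics/w13.png

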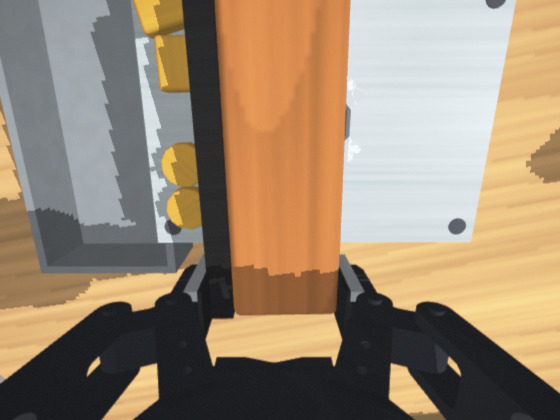

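```bash
python3 -m jog '[[0,0,0,-1.5,0],[0,0,0,-3,0],[0,0,0,-4.3,0],[0,0,0,-5.1,0],[0,0,0,-5.1,0]]'
python3 - <<'E'
from h import *
gob(.069,-.068,.0185,np.pi/2)
im=imaging.capture('wrist'); cv2.imwrite("pics/w14.png",im[:,:,::-1])
im=imaging.capture('side')
a=im[150:260,220:360,::-1]; cv2.imwrite('pics/sidez15.png',cv2.resize(a,None,fx=5.5,fy=5.5,interpolation=cv2.INTER_CUBIC))
E
```

```text
time: 17.42
position: [0.5953, -0.1082, 0.0191]
ee_rot: [0.704, -0.071, 0.071, -0.703]
wrist_force: [-0.0, -0.2, -1.3]
gripper_width: 0.623
t 17.43 tcp [ 0.5953 -0.1082  0.0191] jaw 1.37 tilt [-0. -0. -1.] q7 [ 0.86  0.93 -1.05  1.78  0.94  1.04  0.81] g 0.623 F [-0.  -0.2 -1.3]
shift cm [-0.04  0.06  0.16] roll (cw+) -0.002 alt 3.139
```

View pics/w14.png

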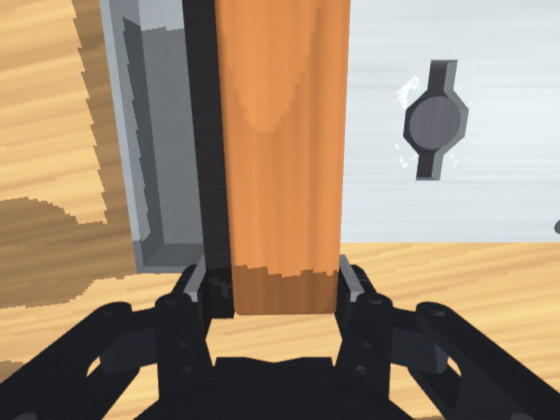

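View pics/sidez15.png

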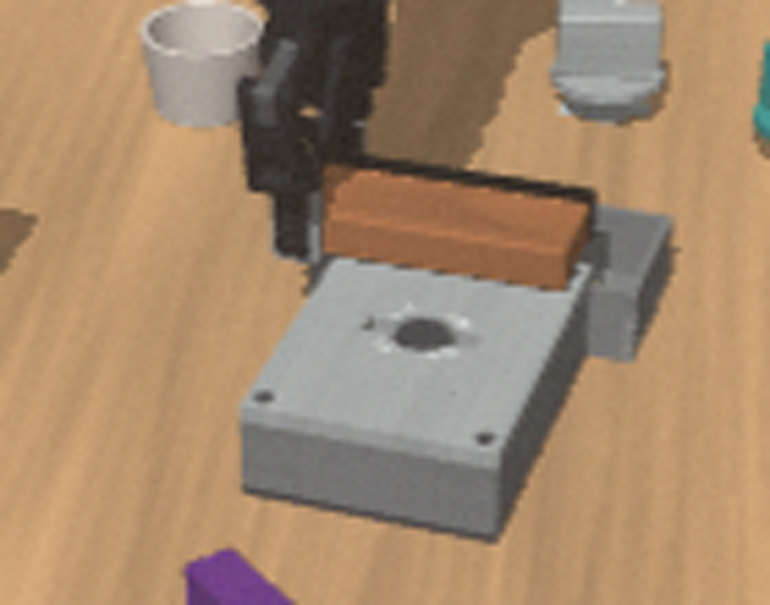

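```bash
python3 -m jog '[[0,0,-2,0,0],[0,0,-5,0.5,0],[0,0,-9,3,0],[0,0,-10,8,0],[0,0,-10,13,0],[0,0,-10,18,0],[0,0,-10,20,0],[0,0,-10,20,0]]'
python3 - <<'E'
from h import *
go(.50,.125,.02,-.198+np.pi/2)
for n in("side","top"):
    im=imaging.capture(n)
    a=im[150:260,220:360,::-1] if n=='side' else im[195:285,265:385,::-1]; cv2.imwrite(f'pics/{n}z16.png',cv2.resize(a,None,fx=5.5,fy=5.5,interpolation=cv2.INTER_CUBIC))
E
```

```text
time: 18.52
position: [0.6348, 0.093, 0.121]
ee_rot: [-0.703, 0.068, -0.069, 0.704]
wrist_force: [-0.6, -1.5, -1.6]
gripper_width: 0.623
t 18.52 tcp [0.6348 0.093  0.121 ] jaw 1.378 tilt [ 0.002  0.002 -1.   ] q7 [ 0.54  0.85 -1.13  1.63  0.82  1.2   0.6 ] g 0.623 F [-0.6 -1.5 -1.6]
shift cm [-13.86  10.09   0.53] roll (cw+) 0.005 alt -3.137
```

View pics/sidez16.png

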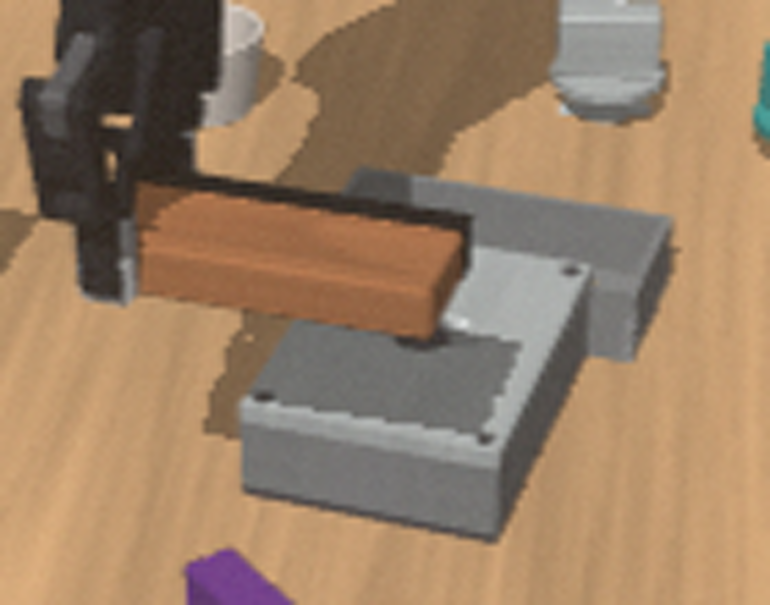

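View pics/topz16.png

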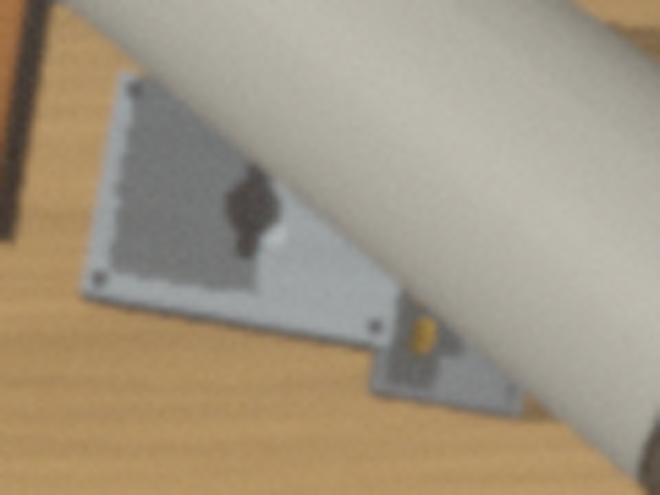

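```bash
python3 -m jog '[[0,-4,0,0.5,0],[0,-8,0,0.5,0],[0,-12,2,0.5,0],[0,-13.8,6,0.5,0],[0,-13.8,9.5,0.5,0],[0,-13.8,12.5,0.5,0],[0,-13.8,13.7,0.5,0],[0,-13.8,13.7,0.5,0]]'
python3 - <<'E'
from h import *
go(.50,.125,-.022,-.198+np.pi/2)
im=imaging.capture('wrist'); cv2.imwrite("pics/w15.png",im[:,:,::-1])
im=imaging.capture('side')
a=im[150:300,220:400,::-1]; cv2.imwrite('pics/sidez17.png',cv2.resize(a,None,fx=4,fy=4,interpolation=cv2.INTER_CUBIC))
E
```

```text
time: 19.62
position: [0.5007, 0.1203, -0.0179]
ee_rot: [0.704, -0.071, 0.07, -0.703]
wrist_force: [-0.6, 0.7, -1.5]
gripper_width: 0.624
t 19.62 tcp [ 0.5007  0.1203 -0.0179] jaw 1.371 tilt [-0.001 -0.    -1.   ] q7 [ 0.48  0.86 -1.01  2.01  1.    0.87  0.27] g 0.624 F [-0.6  0.7 -1.5]
shift cm [-0.17  0.41  0.45] roll (cw+) -0.002 alt 3.139
```

View pics/sidez17.png

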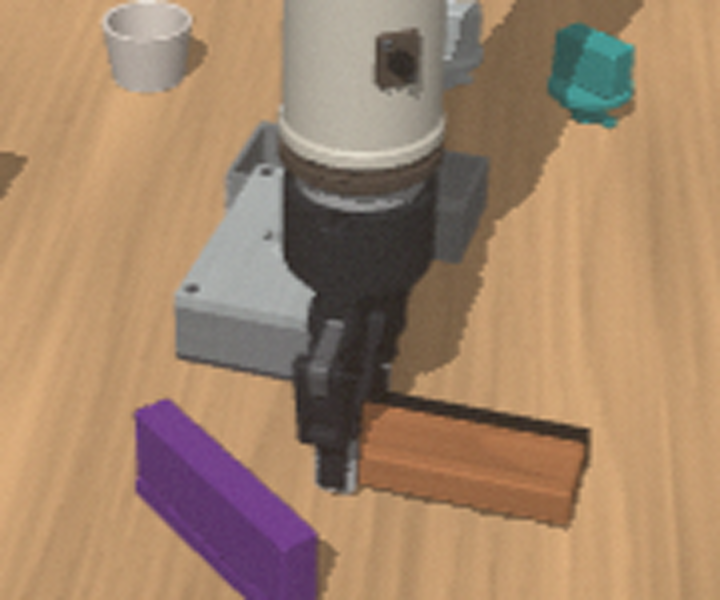

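View pics/w15.png

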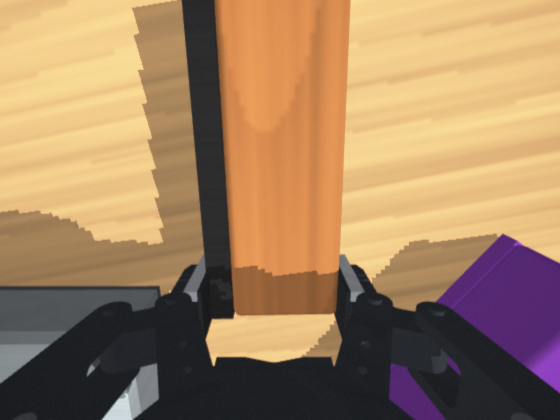

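```bash
python3 -m jog '[[0,0,0.3,0,0],[0,0,0.6,0,0],[0,0,0.7,0,0],[76,0,0.7,0,0],[76,0,0.7,0,0],[76,0,0.7,0,0],[76,0,0,0,0],[76,0,-3,0,0],[76,0,-6,0,0],[76,0,-9,0,0]]'
python3 - <<'E'
from h import *
go(.476,-.312,.1,.08+np.pi/2)
im=imaging.capture('wrist'); cv2.imwrite("pics/w16.png",im[:,:,::-1])
E
```

```text
time: 20.98
position: [0.5006, 0.1214, 0.0736]
ee_rot: [-0.704, 0.07, -0.07, 0.704]
wrist_force: [0.5, 1.1, -0.1]
gripper_width: 0.762
t 20.98 tcp [0.5006 0.1214 0.0736] jaw 1.372 tilt [ 0.  0. -1.] q7 [ 0.58  0.75 -1.16  1.98  0.83  1.    0.38] g 0.762 F [ 0.5  1.1 -0.1]
shift cm [  6.12  -2.64 -42.97] roll (cw+) -0.278 alt 2.863
```

View pics/w16.png

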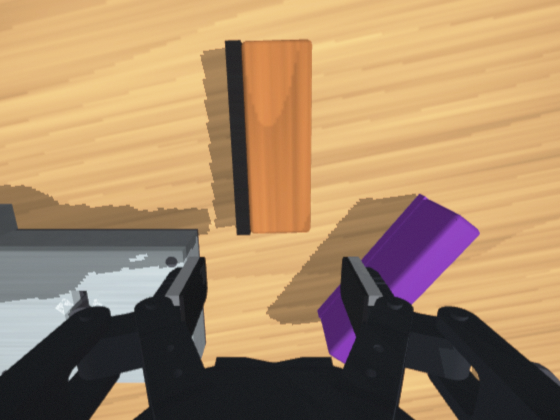

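```bash
python3 -m jog '[[76,1,-4,-4,-0.03],[76,1.5,-6,-9,-0.06],[76,2,-6,-14,-0.1],[76,2.5,-6,-19,-0.13],[76,3.5,-6,-24,-0.17],[76,4.5,-6,-29,-0.21],[76,5.5,-6,-34,-0.25],[76,6.1,-6,-39,-0.278],[76,6.1,-5,-43,-0.278],[76,6.1,-5,-43,-0.278]]'
python3 - <<'E'
from h import *
go(.476,-.312,.1,.08+np.pi/2)
im=imaging.capture('wrist'); cv2.imwrite("pics/w17.png",im[:,:,::-1])
im=imaging.capture('side'); cv2.imwrite('pics/s17.png',im[:,:,::-1])
E
```

```text
time: 22.28
position: [0.4737, -0.3165, 0.1211]
ee_rot: [0.707, 0.025, -0.026, -0.707]
wrist_force: [-0.6, 0.1, -0.2]
gripper_width: 0.757
t 22.27 tcp [ 0.4737 -0.3165  0.1211] jaw 1.643 tilt [-0.002 -0.    -1.   ] q7 [ 1.42  0.85 -1.3   1.82  0.89  1.21  1.48] g 0.757 F [-0.6  0.1 -0.2]
shift cm [0.26 2.11 0.44] roll (cw+) -0.008 alt 3.133
```

View pics/w17.png

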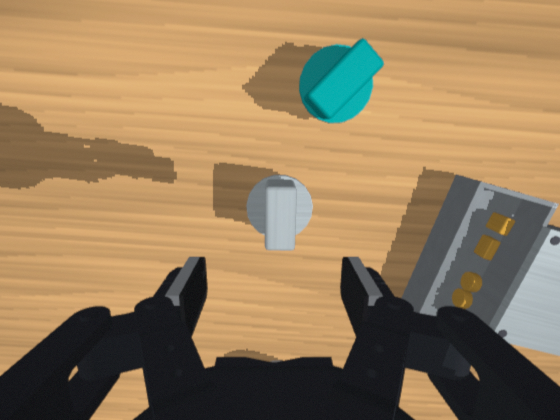

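View pics/s17.png

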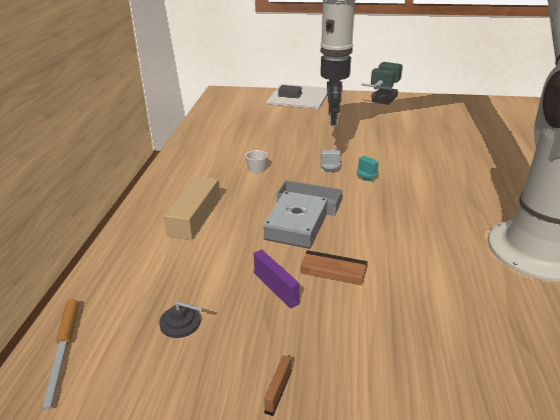

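Run:
```python
from h import *
im=cv2.imread('pics/w17.png'); a=im[165:260,235:325]; cv2.imwrite('pics/w17z.png',cv2.resize(a,None,fx=6,fy=6,interpolation=cv2.INTER_CUBIC))
C=cam('wrist')
L=None
for u in finder.silhouettes('wrist','stake'): print(u['p'],u['extent'])
st=[cyl(.024,0,.02),box(.046,.007,0,.006),cyl(.058,.02,.026),box(.052,.024,.026,.06)]
for u in finder.silhouettes('wrist','stake'):
    e=u['extent']
    if abs((e[0]+e[2])/2-280)<15: print(fit([(C,u['region'].astype(float))],st,[.474,-.312,.07]))
```

```text
0.7 [249.0, 175.0, 312.6, 250.4]
0.69 [299.6, 40.8, 381.8, 122.2]
(array([ 0.47625194, -0.30657604,  0.05939678]), np.float64(0.05575363093214164))
```

View pics/w17z.png

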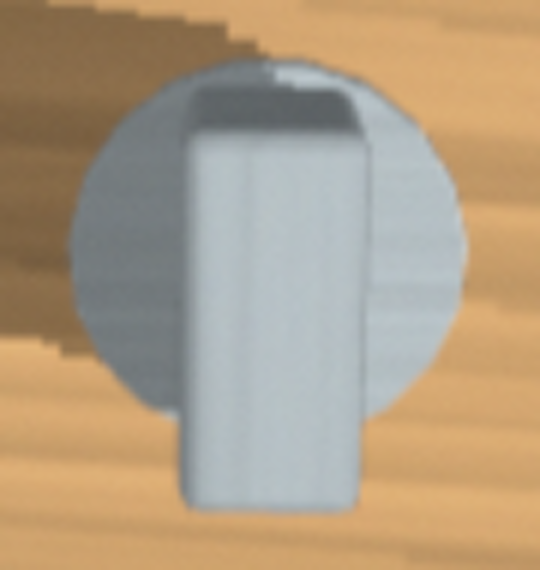

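Run:
```python
from h import *
C=cam('wrist')
u=(np.array([[188,130],[369,130],[359,510],[181,510]])+.5)/6-.5+[235,165]
P=ray(C,u,.06)[:,:2]; print(P.round(4),P.mean(0).round(4)); a=(P[2]+P[3]-P[0]-P[1])/2; b=(P[1]+P[2]-P[0]-P[3])/2
print(np.linalg.norm(a),np.linalg.norm(b),np.arctan2(a[1],a[0]),np.arctan2(b[1],b[0])-np.pi/2)
print('offcuts',[inb(ray(C,[v],.013)[0]).round(3).tolist() for v in ([500,224],[487,247],[471,282],[462,300])])
c=P.mean(0); go(c[0],c[1],.01,np.arctan2(a[1],a[0])+np.pi/2)
```

```text
[[ 0.4513 -0.3182]
 [ 0.4495 -0.2959]
 [ 0.5002 -0.292 ]
 [ 0.5021 -0.3153]] [ 0.4758 -0.3054]
0.05087102463537206 0.02290201249058906 0.06602607065025726 0.08088769661127859
offcuts [[-0.046, -0.084], [-0.022, -0.085], [0.016, -0.083], [0.037, -0.082]]
t 22.48 tcp [ 0.4761 -0.3109  0.1227] jaw 1.652 tilt [ 0.001  0.    -1.   ] q7 [ 1.42  0.85 -1.3   1.82  0.89  1.21  1.48] g 0.759 F [ 1.4  0.  -0.4]
shift cm [1.000e-02 1.127e+01 5.500e-01] roll (cw+) 0.015 alt -3.126
```

Run:
```python
from h import *
st=r.state(); C=cam('wrist',st); im=imaging.capture('wrist'); a=im[165:260,235:325,::-1]; cv2.imwrite('pics/w18z.png',cv2.resize(a,None,fx=6,fy=6,interpolation=cv2.INTER_CUBIC)); cv2.imwrite('pics/w18.png',im[:,:,::-1])
print(st['position'],st['dq'].round(3))
S=[cyl(.024,0,.02),box(.046,.007,0,.006),cyl(.058,.02,.026),box(.052,.024,.026,.06)]
for u in finder.silhouettes('wrist','stake'):
    e=u['extent']
    if abs((e[0]+e[2])/2-280)<15: print(fit([(C,u['region'].astype(float))],S,[.474,-.312,.07]))
```

```text
[ 0.47607296 -0.3108915   0.12270398] [-0.009 -0.005 -0.003  0.002  0.003  0.001  0.   ]
(array([ 0.47430351, -0.31093489,  0.01484656]), np.float64(0.057593445316384544))
```

View pics/w18z.png

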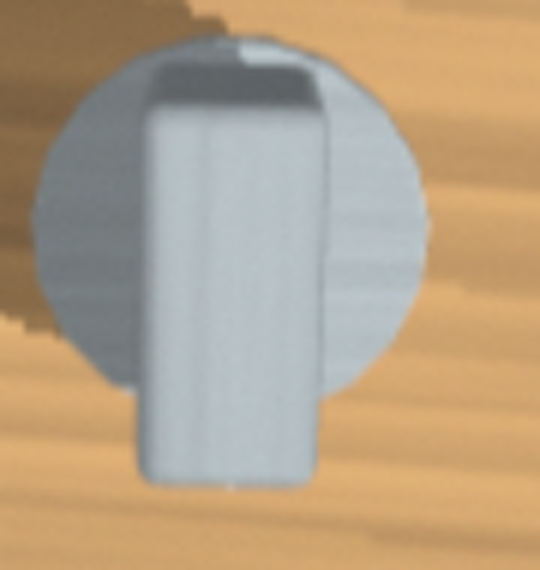

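```bash
python3 -m jog '[[76,-0.2,4,0,0.01],[76,-0.2,8,0,0.01],[76,-0.2,11,0,0.01],[76,-0.2,11.3,0,0.01],[76,-0.2,11.3,0,0.01],[0,-0.2,11.3,0,0.01],[0,-0.2,11.3,0,0.01],[0,-0.2,11.3,0,0.01],[0,-0.2,11.3,0,0.01],[0,-0.2,11.3,0,0.01]]' 100
python3 - <<'E'
from h import *
gob(0,0,.1,np.pi/2)
im=imaging.capture('wrist'); cv2.imwrite('pics/w19.png',im[:,:,::-1])
im=imaging.capture('side')
a=im[100:260,240:400,::-1]; cv2.imwrite('pics/sidez19.png',cv2.resize(a,None,fx=4,fy=4,interpolation=cv2.INTER_CUBIC))
E
```

```text
time: 23.82
position: [0.4742, -0.313, 0.0104]
ee_rot: [0.707, 0.025, -0.024, -0.706]
wrist_force: [-1.3, 1.0, 5.5]
gripper_width: 0.265
t 23.82 tcp [ 0.4742 -0.313   0.0104] jaw 1.64 tilt [ 0.001 -0.001 -1.   ] q7 [ 1.34  0.97 -1.15  1.87  1.04  1.06  1.38] g 0.265 F [-1.3  1.   5.5]
shift cm [ 8.65 -8.99 28.13] roll (cw+) 0.267 alt -2.875
```

View pics/w19.png

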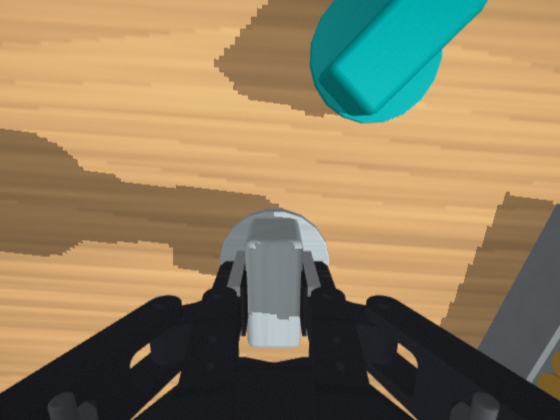

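View pics/sidez19.png

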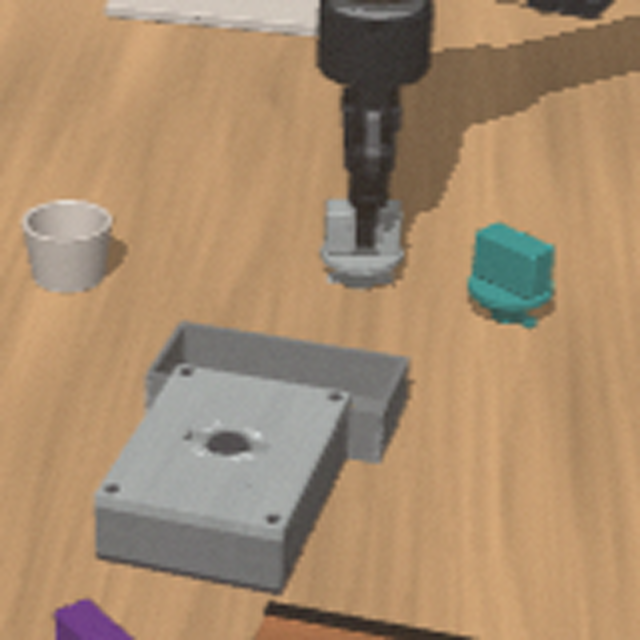

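Run:
```python
from h import *
im=cv2.imread('pics/w19.png'); a=im[200:360,220:330]; cv2.imwrite('pics/w19z.png',cv2.resize(a,None,fx=5,fy=3.7*5/5,interpolation=cv2.INTER_CUBIC))
a=cv2.resize(im[200:360,220:330],None,fx=4,fy=4,interpolation=cv2.INTER_CUBIC); cv2.imwrite('pics/w19z.png',a)
st=r.state(); C=cam('wrist',st); M=R.from_quat(st['ee_rot']).as_matrix()
for row in (238,240,242,244,345,347,349): print(row, ((ray(C,[[273.5,row]],.06)[0]-st['position'])@M*1000).round(1))
```

```text
238 [-27.9 -49.6   0.2]
240 [-27.  -49.6   0.2]
242 [-26.2 -49.6   0.2]
244 [-25.3 -49.6   0.2]
345 [ 22.6 -49.6   0.2]
347 [ 23.6 -49.6   0.2]
349 [ 24.7 -49.6   0.2]
```

View pics/w19z.png

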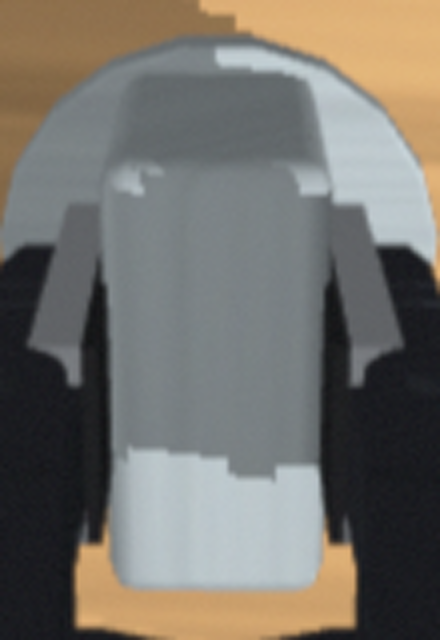

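```bash
python3 -m jog '[[0,0,-2,0,0],[0,0,-5,0.5,0],[0,1,-8,4,0.05],[0,2.5,-9,9,0.1],[0,4,-9,14,0.15],[0,5.5,-9,19,0.2],[0,7.2,-9,23.5,0.25],[0,8.4,-9,27,0.267],[0,8.65,-9,28.1,0.267],[0,8.65,-9,28.1,0.267]]'
python3 - <<'E'
from h import *
gob(0,0,.07,np.pi/2)
im=imaging.capture('wrist'); cv2.imwrite('pics/w20.png',im[:,:,::-1])
gob(0,0,.07,np.pi/2)
im=imaging.capture('side')
a=im[140:260,240:360,::-1]; cv2.imwrite('pics/sidez20.png',cv2.resize(a,None,fx=5,fy=5,interpolation=cv2.INTER_CUBIC))
E
```

```text
time: 25.18
position: [0.5403, -0.0257, 0.0997]
ee_rot: [0.704, -0.069, 0.069, -0.704]
wrist_force: [-0.2, -0.7, -2.6]
gripper_width: 0.262
t 25.18 tcp [ 0.5403 -0.0257  0.0997] jaw 1.375 tilt [ 0.    -0.001 -1.   ] q7 [ 0.87  0.77 -1.21  1.9   0.83  1.09  0.69] g 0.262 F [-0.2 -0.7 -2.6]
shift cm [ 0.08  2.97 -0.04] roll (cw+) 0.002 alt -3.139
t 25.23 tcp [ 0.5402 -0.0272  0.0993] jaw 1.373 tilt [-0.    -0.001 -1.   ] q7 [ 0.88  0.78 -1.21  1.9   0.83  1.09  0.69] g 0.26 F [-0.2 -0.3 -2.8]
shift cm [0.06 2.93 0.1 ] roll (cw+) 0.0 alt -3.141
```

View pics/w20.png

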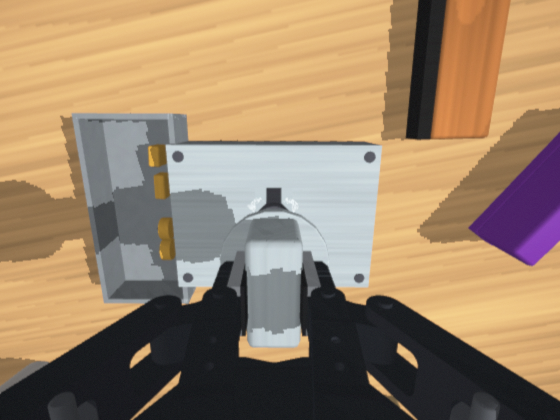

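View pics/sidez20.png

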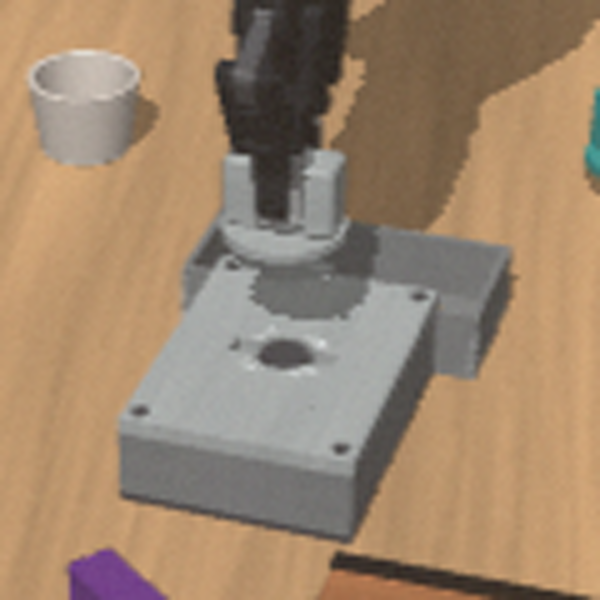

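Run:
```python
from h import *
st=r.state(); C=cam('wrist',st); im=imaging.capture('wrist'); cv2.imwrite('pics/w21.png',im[:,:,::-1])
g=cv2.cvtColor(im,cv2.COLOR_RGB2GRAY).astype(float)
M=R.from_quat(st['ee_rot']).as_matrix()
H=[]
for c in ((178,156),(370,157),(188,278),(359,278)):
    x,y=c; w=g[y-8:y+9,x-8:x+9]; bg=np.median(w); d=np.clip(bg-25-w,0,None); d[(np.indices(d.shape)-8).__pow__(2).sum(0)>49]=0
    yy,xx=np.indices(d.shape); cc=(x-8+(d*xx).sum()/d.sum(), y-8+(d*yy).sum()/d.sum()); H.append(cc)
H=np.array(H); print(H.round(2))
P=ray(C,H,.045); T=(P-st['position'])@M*1000; print(T.round(1))
c=T.mean(0); e=(T[2]+T[3]-T[0]-T[1])/2; d=(T[1]+T[3]-T[0]-T[2])/2
print('centre tool mm',c.round(2),'len',np.linalg.norm(e),np.linalg.norm(d),'yaw err x-axis (z/x)',np.arctan2(e[2],e[0]),np.arctan2(-d[0],d[2]))
print(P[:,:2].mean(0), st['position'], st['dq'].round(3))
# slot top end & head
for row in (241,347): print(row, ((ray(C,[[273.5,row]],st['position'][2]-.0104+.06)[0]-st['position'])@M*1000).round(1))
```

```text
[[179.84 156.08]
 [371.94 156.29]
 [190.28 277.59]
 [361.57 277.62]]
[[-48.5  54.2 -65.2]
 [-48.3  54.   68.4]
 [ 45.4  54.2 -65. ]
 [ 45.4  54.   68.6]]
centre tool mm [-1.48 54.11  1.71] len 93.8339587524863 133.6211155308078 yaw err x-axis (z/x) 0.0022368590010431186 -0.000641606880440316
[ 0.53898307 -0.02602908] [ 0.54013283 -0.02792842  0.09911556] [ 0.014  0.003  0.007 -0.002  0.    -0.003 -0.002]
241 [-26.6 -49.6  -0.1]
347 [ 23.6 -49.6  -0.2]
```

Run:
```python
import cv2
a=cv2.imread('pics/w21.png')[135:360,160:390]; cv2.imwrite('pics/w21z.png',cv2.resize(a,None,fx=2.6,fy=2.6,interpolation=cv2.INTER_CUBIC))
```

```text
(no output)
```

View pics/w21z.png

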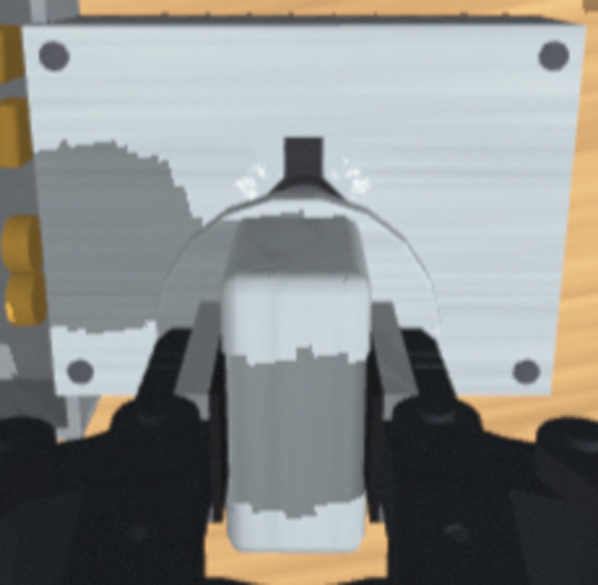

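```bash
cat > chk.py <<'E'
from h import *
def chk(nm=None,dz=.0104):
    st=r.state(); C=cam('wrist',st); im=imaging.capture('wrist')
    if nm: cv2.imwrite(nm,im[:,:,::-1])
    g=cv2.cvtColor(im,cv2.COLOR_RGB2GRAY).astype(float); M=R.from_quat(st['ee_rot']).as_matrix()
    P0=np.array([[a,b] for a,b in ((-.0472,-.067),(-.0472,.067),(.0472,-.067),(.0472,.067))])
    W=np.c_[OB+P0@RB.T,np.full(4,.045)]; H=[];ok=[]
    for c in proj(C,W):
        x,y=c.round().astype(int); 
        if not(10<=x<550 and 10<=y<410): ok.append(False); H.append(c); continue
        w=g[y-9:y+10,x-9:x+10]; bg=np.median(w); d=np.clip(bg-25-w,0,None); d[((np.indices(d.shape)-9)**2).sum(0)>64]=0
        yy,xx=np.indices(d.shape); ok.append(d.sum()>0); H.append((x-9+(d*xx).sum()/d.sum(), y-9+(d*yy).sum()/d.sum()))
    H=np.array(H); P=ray(C,H,.045); T=(P-st['position'])@M*1000
    c=T.mean(0); e=(T[2]+T[3]-T[0]-T[1])/2; d=(T[1]+T[3]-T[0]-T[2])/2
    print('t',st['time'],'tcp',st['position'].round(4),'F',st['wrist_force'].round(1),'T',st['ft_torque'].round(2),'g',round(st['gripper_width'],3))
    print('block centre in tool mm',c.round(2),'len',np.linalg.norm(e).round(1),np.linalg.norm(d).round(1),'yaw',np.arctan2(e[2],e[0]).round(4),np.arctan2(-d[0],d[2]).round(4),ok)
chk()
E
python3 -m jog '[[0,0,0.5,0.18,0],[0,0,1,0.18,0],[0,0,1,0.18,0],[0,0,1,0.18,0]]'; python3 chk.py
```

```text
time: 25.82
position: [0.5408, -0.0245, 0.0891]
ee_rot: [-0.704, 0.07, -0.07, 0.704]
wrist_force: [0.6, 0.1, -2.7]
gripper_width: 0.262
t 25.825 tcp [ 0.5408 -0.0245  0.0891] F [ 0.6  0.1 -2.7] T [-0.02 -0.06  0.04] g 0.262
block centre in tool mm [-1.29 44.14 -1.71] len 93.7 133.8 yaw -0.0007 -0.0004 [np.True_, np.True_, np.True_, np.True_]
```

```bash
python3 -m jog '[[0,0,0,-0.17,0],[0,0,0,-0.17,0],[0,0,0,-0.17,0],[0,0,0,-0.17,0]]'; python3 chk.py; python3 chk.py
```

```text
time: 26.38
position: [0.5405, -0.0261, 0.0892]
ee_rot: [-0.704, 0.07, -0.07, 0.704]
wrist_force: [-0.0, -0.2, -3.6]
gripper_width: 0.265
t 26.375 tcp [ 0.5405 -0.0261  0.0892] F [-0.  -0.2 -3.6] T [ 0.03  0.01 -0.05] g 0.265
block centre in tool mm [-1.440e+00  4.424e+01 -3.000e-02] len 93.9 133.8 yaw -0.0013 -0.0002 [np.True_, np.True_, np.True_, np.True_]
t 26.425 tcp [ 0.5405 -0.0261  0.0892] F [ 0.5  0.1 -2.3] T [-0.03 -0.02  0.01] g 0.263
block centre in tool mm [-1.420e+00  4.424e+01 -3.000e-02] len 93.9 133.8 yaw -0.0013 -0.0001 [np.True_, np.True_, np.True_, np.True_]
```

```bash
python3 -m jog '[[0,0,1.2,0,0],[0,0,2.4,0,0],[0,0,3.2,0,0],[0,0,3.6,0,0],[0,0,3.9,0,0],[0,0,4.2,0,0],[0,0,4.2,0,0]]'; python3 chk.py
```

```text
time: 27.35
position: [0.5407, -0.0259, 0.0475]
ee_rot: [-0.704, 0.07, -0.07, 0.704]
wrist_force: [-0.9, -0.1, 3.3]
gripper_width: 0.261
t 27.35 tcp [ 0.5407 -0.0259  0.0475] F [-0.9 -0.1  3.3] T [-0.11  0.5  -0.02] g 0.261
block centre in tool mm [nan nan nan] len nan nan yaw nan nan [np.True_, np.True_, np.False_, np.False_]chk.py:12: RuntimeWarning: invalid value encountered in scalar divide
  yy,xx=np.indices(d.shape); ok.append(d.sum()>0); H.append((x-9+(d*xx).sum()/d.sum(), y-9+(d*yy).sum()/d.sum()))
```

```bash
python3 -m jog '[[0,0,0.5,0,0],[0,0,0.9,0,0],[0,0,1.15,0,0],[0,0,1.25,0,0],[0,0,1.25,0,0]]'
python3 - <<'E'
from h import *
gob(0,0,.035,np.pi/2)
im=imaging.capture('wrist'); cv2.imwrite('pics/w22.png',im[:,:,::-1])
im=imaging.capture('side'); a=im[140:260,240:360,::-1]; cv2.imwrite('pics/sidez22.png',cv2.resize(a,None,fx=5,fy=5,interpolation=cv2.INTER_CUBIC))
E
```

```text
time: 28.02
position: [0.5411, -0.0259, 0.0356]
ee_rot: [0.704, -0.069, 0.07, -0.704]
wrist_force: [-4.5, -0.6, 10.9]
gripper_width: 0.262
t 28.02 tcp [ 0.5411 -0.0259  0.0356] jaw 1.373 tilt [ 0.001 -0.    -1.   ] q7 [ 0.82  0.85 -1.12  1.93  0.93  1.    0.62] g 0.262 F [-4.5 -0.6 10.9]
shift cm [ 0.    0.06 -0.04] roll (cw+) 0.0 alt -3.141
```

View pics/w22.png

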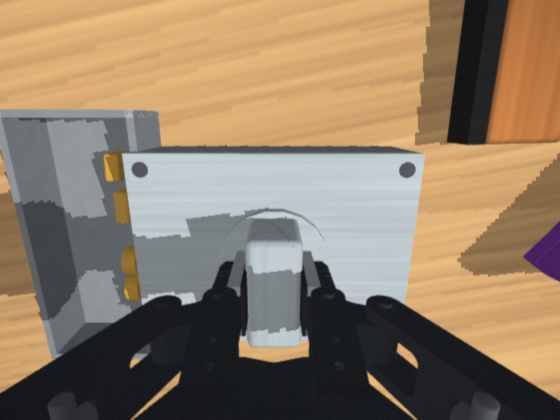

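View pics/sidez22.png

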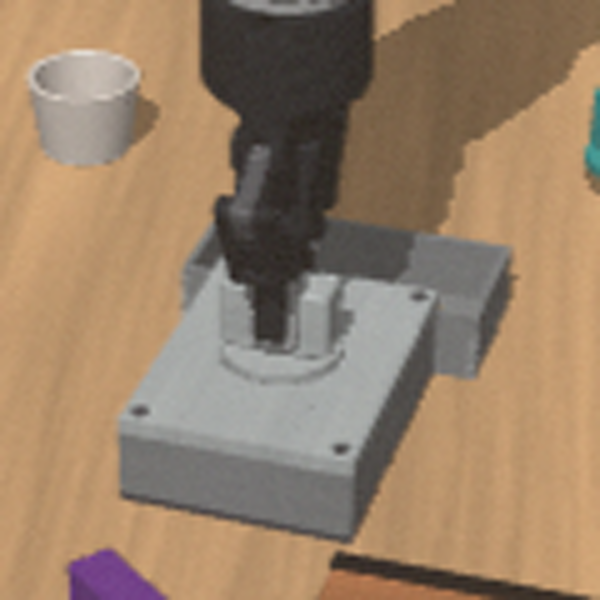

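```bash
python3 -m jog '[[0,-0.05,0.1,0,0],[0,-0.05,0.12,0,0.15],[0,-0.05,0.12,0,0.3],[0,-0.05,0.12,0,0.45],[0,-0.05,0.12,0,0.6],[0,-0.05,0.12,0,0.75],[0,-0.05,0.12,0,0.9],[0,-0.05,0.12,0,0.9]]'
python3 - <<'E'
from h import *
gob(0,0,.035,0)
print(r.state()['ft_torque'].round(2))
im=imaging.capture('wrist'); cv2.imwrite('pics/w23.png',im[:,:,::-1])
E
```

```text
time: 29.12
position: [0.542, -0.0254, 0.0355]
ee_rot: [-0.603, 0.368, -0.371, 0.604]
wrist_force: [-3.1, 1.2, 17.5]
gripper_width: 0.261
t 29.12 tcp [ 0.542  -0.0254  0.0355] jaw 0.472 tilt [ 0.004 -0.001 -1.   ] q7 [ 0.72  0.74 -0.95  1.94  0.79  0.89 -0.18] g 0.261 F [-3.1  1.2 17.5]
shift cm [ 0.04  0.05 -0.13] roll (cw+) 0.67 alt -2.472
[-0.1   0.98 -0.21]
```

View pics/w23.png

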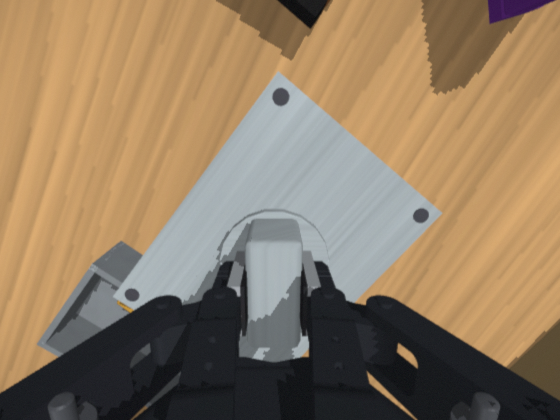

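```bash
python3 -m jog '[[0,-0.02,0.02,-0.05,0.15],[0,-0.03,0.02,-0.06,0.3],[0,-0.03,0.02,-0.06,0.45],[0,-0.03,0.02,-0.06,0.58],[0,-0.03,0.02,-0.06,0.7],[0,-0.03,0.02,-0.06,0.7],[0,-0.03,0.02,-0.06,0.7]]'
python3 - <<'E'
from h import *
gob(0,0,.035,0)
print(r.state()['ft_torque'].round(2))
im=imaging.capture('wrist'); cv2.imwrite('pics/w24.png',im[:,:,::-1])
im=imaging.capture('side'); cv2.imwrite('pics/s24.png',im[:,:,::-1]); a=im[140:260,240:360,::-1]; cv2.imwrite('pics/sidez24.png',cv2.resize(a,None,fx=5,fy=5,interpolation=cv2.INTER_CUBIC))
E
```

```text
time: 30.05
position: [0.542, -0.0247, 0.0356]
ee_rot: [0.439, -0.552, 0.554, -0.442]
wrist_force: [-1.8, 1.2, 18.3]
gripper_width: 0.26
t 30.05 tcp [ 0.542  -0.0247  0.0356] jaw -0.226 tilt [ 0.005  0.    -1.   ] q7 [ 0.62  0.67 -0.81  1.94  0.66  0.82 -0.78] g 0.26 F [-1.8  1.2 18.3]
shift cm [ 0.18  0.06 -0.06] roll (cw+) -0.028 alt 3.113
[ 0.3   0.92 -0.07]
```

View pics/w24.png

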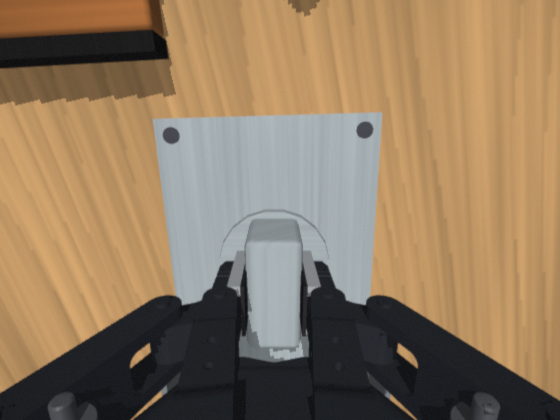

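View pics/sidez24.png

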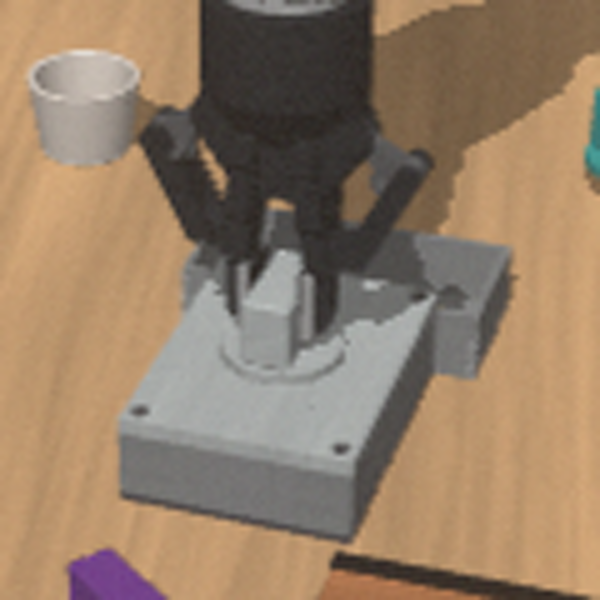

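View pics/s24.png

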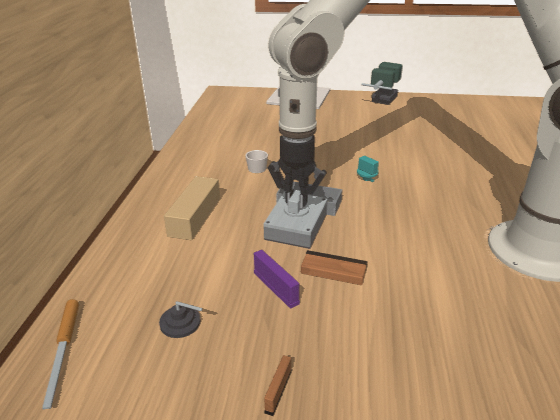

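Run:
```python
from h import *
r.job_done(); s=r.state(); print(s['time'],s['position'],s['wrist_force'],s['gripper_width'])
```

```text
the job is handed in; nothing more can be done
the job is handed in; nothing more can be done
```

I swept all four offcuts into the trough and laid the scraper on the bench. I then put the stake through the keyhole, pushed it flush and turned it about 1.6 rad clockwise. The job was handed in at about 30 s with the stake still gripped and pressed down; no verdict was reported.

**Last checks that agreed:**
- **Stake height:** the TCP stood at 0.0356 m, against an expected 0.0354 m for flange flush. The upward force was 18 N, more than the spring's 11 N, so the flange appears to be bearing on the plate.
- **Stake angle:** the jaw axis was 0.03 rad from an exact quarter turn. The gripper opening of 0.26 shows the head was still held.
- **Offcuts:** four were seen in the trough before the stake was inserted, and none were on the plate. The wrist camera put their centres about 8 to 10 mm past the plate's edge.
- **Scraper:** it lies flat on the bench, clear of the block.
- **Bystanders:** the brick, stand and pot looked unmoved in the last pictures.

**What went wrong or disagreed:**
- **Fingertip height:** in the pictures the fingertips sit about 20 mm short of the stated TCP when shut, and about 34 mm when open. Because of this the first scraper grasp was too shallow and the scraper fell onto the plate. A second grasp also slipped off.
- **Sweep grip:** after those slips I swept with the scraper lying flat, held firmly by one end across its 55 mm side.
- **Wrist camera bias:** it read about 1.5 mm off along the tool's x axis, for both the stake and the keyhole. I aligned the two in the same picture so the error cancelled.
- **TCP position:** at the end it was about 1.9 mm from my estimate of the keyhole's centre, inside the 4 mm limit.

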